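Restock a display hook and fit its stop cap

TASK

Restock the empty hook of the counter rack: hang the large pack from the carton on it first, at the back, then the small pack from the mat in front of it, both with the printed front towards the hook's free end, and push the black stop cap fully home on the end of the hook. Leave everything hanging free and still, and leave the pack on the next hook, the tin and the display box as they are.

Things in the scene. Friction and masses are not known exactly. Their poses are not given: they have to be found in the camera images.
- rack: fixed white rack: level crossbar 420 mm long (y), top edge 215 mm high, uprights at y = +-190 mm, feet 80 mm to each side in x. Two level steel hooks, 8 mm round rods 200 mm above the counter, run 140 mm along -x from the bar's front face: at y = -85 mm the empty hook to fill, at y = +85 mm one already stocked and capped. Origin: on the counter under the middle of the bar's front face; z up.
- hook_tip (a point): free end of the empty hook, on the rod's axis, 200 mm above the counter; axes as the rack's: the rod runs from here along +x to the bar. The end is rounded (a half ball).
- hook_root (a point): other end of the empty hook, on its axis 135 mm behind the tip, where it leaves its 30 mm wide back plate on the bar.
- carton: fixed open brown carton 114 (x) by 76 (y) by 112 mm high, walls and floor 3 mm. Three cells in a row along x, each 34 by 70 mm inside, the outer two empty. Its four cross walls (x = +-18.5, +-55.5 mm) have a thumb cut-out 36 mm wide at the middle, from the top down to 32 mm above the counter; the long side walls have none. Origin: centre of the underside, z up. Middle cell: the large pack, front to -x.
- large_pack: the large hang pack: rigid black clamshell box, printed front (blue, red, paper), plain brown back, full-width flat white hang header on top. 66 mm wide (y), body 28 mm thick (x) and 84 mm high, 112 with header, 0.11 to 0.23 kg. Origin: centre of the underside; front faces -x, z up. Starts upright in the carton, 2 mm of play beside each edge: there only its front and back can be gripped, through the cut-outs. It can stand on the counter to be taken by its side edges.
- large_slot (a point): point in the large pack's hang slot, mid-thickness, 99.4 mm above the underside, where the rod's axis lies when it hangs. Header 28 mm high, 4 mm thick, mid-thickness of the body; slot 24 mm wide, floor 2 mm above the body, arched roof with its peak 20 mm above the body. Held 5 mm higher than it will hang, it passes over the rod with 4 mm of room above and below.
- mat: fixed flat blue felt mat, 220 by 150 mm, 3 mm thick, on the counter; origin at the centre of its underside.
- small_pack: the small hang pack: rigid black clamshell box, printed front (blue, red, paper), plain brown back, full-width flat white hang header on top. 52 mm wide (y), body 22 mm thick (x) and 56 mm high, 84 with header, 0.06 to 0.13 kg. Origin: centre of the underside; front faces -x, z up. Starts upright on the mat, free on all sides.
- small_slot (a point): the same point in the small pack's slot, 71.4 mm above its underside; header and slot are the same as the large pack's (slot 24 mm wide, 2 to 20 mm above the body).
- stop_cap: black plastic hook stop cap, a block 30 mm long (x), 26 mm wide (y), 32 mm high, 0.03 kg. A blind square bore 12 mm wide and 24 mm deep opens in its +x end, its axis along x, 18 mm above the underside. Origin: centre of the underside. Starts upright on the mat.
- cap_bore (a point): centre of the bore's blind end in the stop cap, 24 mm behind the mouth; axes as the cap's. Home on the hook, the hook's tip lies here; let go, the cap settles about 2 mm lower on the rod.
- next_pack: bystander: a pack of the same kind (60 mm wide, 24 mm thick, 98 mm high) hanging loosely on the neighbouring hook. Origin: centre of its underside.
- tin: bystander: round metal tin with lid, 80 mm diameter, 60 mm high, loose on the counter. Origin: centre of the underside.
- display_box: bystander: closed blue display box, 75 (x) by 130 (y) by 80 mm high, loose on the counter. Origin: centre of the underside.

How it is judged:
On the way, in this order (a step that is already met when the one before it is completed fails the run):
1. the large pack hangs free on the empty hook, front outwards (x of large_slot in the frame of hook_tip between 0.008 and 0.135 m and y of large_slot in the frame of hook_tip between -0.012 and 0.012 m and z of large_slot in the frame of hook_tip between -0.006 and 0.006 m and x of hook_tip in the frame of large_pack below 0 m and angle between the x axis of large_pack and the x axis of rack, either way round below 0.5 rad and angle between large_pack's own z axis and vertical below 0.25 rad and contact force between the fingers and large_pack below 0.2 N), for 0.2 s.
2. the small pack hangs free on the same hook in front of it, front outwards (all of step 1 and x of small_slot in the frame of hook_tip between 0.008 and 0.135 m and y of small_slot in the frame of hook_tip between -0.012 and 0.012 m and z of small_slot in the frame of hook_tip between -0.006 and 0.006 m and x of hook_tip in the frame of small_pack below 0 m and angle between the x axis of small_pack and the x axis of rack, either way round below 0.5 rad and angle between small_pack's own z axis and vertical below 0.25 rad and contact force between the fingers and small_pack below 0.2 N and x of small_slot in the frame of large_pack below -0.015 m), for 0.2 s.
At the end, for the whole second after the job is handed in: Both packs hang free and still on the hook (slot within 12 mm sideways, 6 mm in height of the rod's axis, 8 mm or more behind its tip), upright within 0.25 rad, fronts to the tip within 0.5 rad, small before large; cap released on the tip, within 6 mm of home and of its axis (all of step 2 and x of hook_tip in the frame of cap_bore between -0.003 and 0.006 m and y of hook_tip in the frame of cap_bore between -0.006 and 0.006 m and z of hook_tip in the frame of cap_bore between -0.006 and 0.006 m and contact force between the fingers and stop_cap below 0.2 N and linear speed of each of large_pack, small_pack, stop_cap below 0.03 m/s); the robot touches nothing.
It fails at once if the pack on the next hook is displaced by more than 50 mm (distance of next_pack from where it was at the start of the episode above 0.05 m).
It fails at once if the tin is displaced by more than 30 mm (distance of tin from where it was at the start of the episode above 0.03 m).
It fails at once if the display box is displaced by more than 30 mm (distance of display_box from where it was at the start of the episode above 0.03 m).
It also fails if it takes over 72 s, if anything falls off the work surface, if the arm or the gripper's body presses on something with over 40 N, if the wrist force passes 120 N, or if a joint passes its speed limit or range.

ROBOT

A 6-joint arm with a two-finger parallel gripper is mounted at the origin on the work surface. World frame = base frame: x ahead of the robot, y to its left, z up, the work surface at z = 0. Lengths are in m, angles in rad, forces in N, time in s.
With the tool pointing down it reaches from about 0.25 to 0.8 m from the base axis. Payload 8.5 kg.
Tool frame: the origin (TCP) lies between the finger pads; the fingertips stand 11 mm ahead of it and the grasp point (between the pads) lies 8 mm behind it; z points along the fingers, y is the direction in which the jaws open and shut (so a half turn about z gives the same grasp; the last joint's range is limited). The gripper opens to 85 mm and grips with 20 to 120 N. Pads are 22 mm wide; open, the fingers measure 114 mm over their backs; the gripper's body (76 mm by 85 mm) begins 54 mm behind the grasp point. The pads swing forward as they close: fully open they stand 13 mm farther back than shut.
Start: joints at [-1.242, 0.238, -0.013, 1.319, 0, 1.571], TCP at [0.17, -0.497, 0.242] pointing down, gripper open.
Joint ranges: [-2.66, 2.66], [-1.03, 1.9], [-1.14, 1.46], [-1.82, 2.27], [-1.45, 1.34], [-3.14, 3.14]. Speed limits (rad/s): [2.22, 2.22, 2.79, 3.14, 3.14, 3.14].

INTERFACE

Orientations are given as a unit quaternion [x, y, z, w].
In Python, from bench import robot, cams, spotter gives the robot as it stands.
- The arm moves only by the shell command python3 -m crank 'ROWS'. ROWS is text: rows parted by semicolons, each of 7 numbers parted by spaces: the turn, a rotation vector about the tool's x, y, z in degrees, then the shift along the tool's x, y, z in mm, then the closure in counts, from 0 (fully open) to 255 (shut). In form: rx ry rz tx ty tz gripper; .... A call has 1 to 8 rows; each row is the pose to reach, as a shift and turn from the pose commanded when the call began, along the tool's axes at that moment; what a row does not reach only later rows make up. A row lasts 1/10 s, in which the tool goes at most 50 mm and 8.59 degrees, less where a joint would pass 70% of its speed; a pose out of reach is approached as far as the arm can. A call with a gripper value outside its range is refused whole. The fingers move at their own pace and stop on an object; the grip force is fixed at half the most. Time passes only in rows, so rows that repeat a pose let the fingers close. It gives the time, the measured TCP pose, the force and the opening at its end, in the units of the state.
- robot.read_state(): the state, without advancing time (a new reading comes with each control period).
- cams.camera(name): name is "scene" or "side" or "wrist"; returns the picture (384x512x3 uint8, blue, green, red); there is no depth.
- cams.camera_info(name): a dict with "fovy" (degrees; the focal length in pixels is half the picture's height over the tangent of half this angle, whatever the lens; pixels are square), "cx", "cy" (the principal point, pixels), "D" ([k1, k2, p1, p2, k3] as OpenCV has them; the pictures are not rectified), "extrinsics" (4x4, takes a point from camera to world coordinates); the wrist camera has in their place "mount" (4x4, takes a point from camera to tool coordinates, whose origin is the TCP and whose axes are the flange's). Camera axes: x right, y down, z forward; pixel columns grow to the right and rows downward; lengths in m; the calibration is good to about 2 mm. A picture is of the moment at which its call begins: read the wrist's pose just before it. camera_info takes no time and is no camera call.
- robot.hand_in(): hands the job in, once; it reports no verdict.
Trained networks look in the newest picture that a camera, given by its name, has taken for a name from the list of things; names that differ only in an ending like _2 or _b are one class to them, and where a whole thing is asked for, a point or a joint stands for the part that bears it (a point fixed in the world has none). Each returns a list of dicts, best first, with "score" (0 to 1); they miss things now and then, are a little off and sometimes report something else, mostly with a low value. They report only what shows in the picture. A call takes as long as a camera call.
- spotter.recognise(thing, camera): "box" ([left, top, right, bottom] as shares, 0 to 1, of the picture: columns of its width, rows of its height, round what is visible of it).
- spotter.cut_out(thing, camera): "mask" (384x512 bool, what is visible of it) and "box" ([left, top, right, bottom] as shares, 0 to 1, of the picture: columns of its width, rows of its height, round what is visible of it).
- spotter.place_of(thing, camera): "centre" ([row, column] as shares, 0 to 1, of the picture: columns of its width, rows of its height: a listed point, or the origin of a listed thing).
The state is a dict: "time_s": time; "joints": joint angles; "joint_velocities": joint speeds; "tau": joint torques, N m; "position": TCP position; "tool_rot": TCP orientation; "force": force on the tool from outside, world axes, zero at the start; "moment": the same for the moment, N m; "gripper_width": finger opening in m.
Only numpy, scipy, OpenCV 4.12 (cv2) and the standard library are available. Lean on these libraries where they do the work, as an engineer would, in place of code of your own. Each camera call takes 0.05 s, during which the arm holds its last target. There are 200 camera calls.

## Working session

There is one attempt and no reset: what is moved stays moved. The work goes in short steps, Python scripts to look and compute and a shell command to move; the robot and the scene stay as the last step left them, time stands still between calls to the robot, and variables do not carry over. Pictures are saved under pics/ and viewed, about 8 in all and at most 12, crops included, and the job is handed in when it is done.

```bash
mkdir -p pics; ls
python3 - <<'E'
from bench import robot,cams,spotter
import cv2,numpy as np
s=robot.read_state();print(s)
ims=[]
for c in ["scene","side","wrist"]:
    im=cams.camera(c);cv2.imwrite(f"pics/{c}0.png",im);ims.append(im)
    print(c,{k:(np.round(v,4).tolist()) for k,v in cams.camera_info(c).items()})
cv2.imwrite("pics/both.png",np.hstack(ims[:2])[:, :] if 0 else cv2.resize(np.vstack(ims[:2]),(512,768))[:,:])
for c in ["scene","side"]:
    for t in ["rack","hook_tip","hook_root","carton","large_pack","large_slot","mat","small_pack","small_slot","stop_cap","cap_bore","next_pack","tin","display_box"]:
        r=spotter.place_of(t,c)
        print(c,t,[(round(d["score"],2),round(d["centre"][1]*512,1),round(d["centre"][0]*384,1)) for d in r[:2]])
E
```

```text
pics
{'time_s': 0.0, 'joints': array([-1.24201121e+00,  2.38735092e-01, -1.42597050e-02,  1.31918567e+00,
        1.32516852e-05,  1.57078780e+00]), 'joint_velocities': array([ 0.00065954,  0.00111239, -0.00055081, -0.00164568, -0.00087282,
        0.0004978 ]), 'tau': array([ 1.73358876e-03, -5.38779116e+01,  3.46436691e+01,  1.85467943e-02,
        1.58131360e-05, -6.77010703e-06]), 'position': array([ 0.16939401, -0.49649985,  0.24169945]), 'tool_rot': array([ 9.86517014e-01,  1.63657271e-01, -1.06719720e-04, -6.83822697e-04]), 'force': array([ 0.25980743, -0.10755675,  1.04341139]), 'moment': array([ 0.01769174,  0.02992232, -0.03299138]), 'gripper_width': 0.08549357603377339}
scene {'fovy': 43.6144, 'cx': 255.7854, 'cy': 197.7195, 'D': [-0.1141, 0.0, 0.0, 0.0, 0.0], 'extrinsics': [[0.2029, 0.6511, -0.7314, 1.4352], [0.9791, -0.1268, 0.1587, -0.1954], [0.0106, -0.7483, -0.6632, 0.9541], [0.0, 0.0, 0.0, 1.0]]}
side {'fovy': 46.1474, 'cx': 264.4679, 'cy': 194.3291, 'D': [-0.013, 0.0, 0.0, 0.0, 0.0], 'extrinsics': [[0.9975, -0.0617, 0.0351, 0.4899], [-0.0692, -0.7335, 0.6761, -0.887
[... 828 characters left out ...]
ck [(0.61, 321.9, 227.9)]
scene tin [(0.59, 396.8, 249.2)]
scene display_box [(0.64, 113.2, 294.5)]
side rack [(0.74, 318.2, 203.8)]
side hook_tip [(0.73, 276.3, 177.6)]
side hook_root [(0.91, 326.6, 179.8)]
side carton [(0.87, 231.4, 316.4), (0.7, 301.5, 157.5)]
side large_pack [(0.62, 236.0, 318.5), (0.49, 274.8, 180.2)]
side large_slot [(0.77, 233.9, 297.9), (0.72, 279.8, 180.0)]
side mat [(0.9, 233.2, 146.5)]
side small_pack [(0.64, 248.2, 140.5)]
side small_slot [(0.62, 248.1, 128.2)]
side stop_cap [(0.53, 223.2, 139.8)]
side cap_bore []
side next_pack [(0.58, 326.8, 331.3), (0.5, 299.1, 158.7)]
side tin [(0.6, 293.0, 139.7)]
side display_box [(0.71, 326.5, 330.6), (0.38, 219.5, 133.7)]
```

View pics/scene0.png

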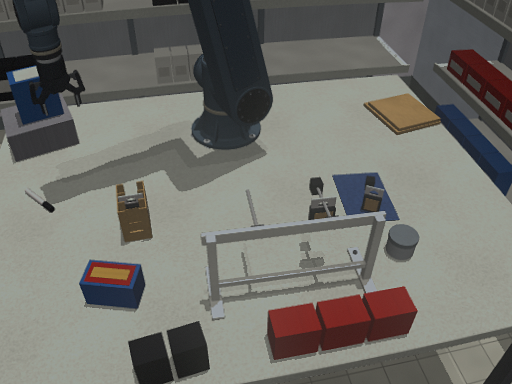

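View pics/side0.png

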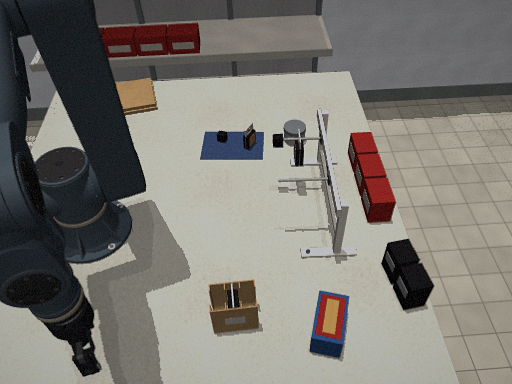

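The scene view (from the far side) shows the empty hook from tip (249,190) to root (257,228), the carton with the large pack at (135,205), the mat with the small pack (372,195), the cap near it, and the tin (402,240). The side view confirms this: hook (278,181) to (326,181), carton (233,305), small pack (249,137), cap (222,136).

```bash
cat > h.py <<'E'
from bench import robot,cams,spotter
import cv2,numpy as np
from scipy.spatial.transform import Rotation as R
from scipy.optimize import least_squares
INF={}
def info(c):
    if c not in INF: INF[c]=cams.camera_info(c)
    return INF[c]
def K(c):
    i=info(c);f=192/np.tan(np.radians(i["fovy"])/2);return np.array([[f,0,i["cx"]],[0,f,i["cy"]],[0,0,1]])
def ext(c,s=None):
    if c!="wrist":return np.array(info(c)["extrinsics"])
    s=s or robot.read_state()
    T=np.eye(4);T[:3,:3]=R.from_quat(s["tool_rot"]).as_matrix();T[:3,3]=s["position"];return T@np.array(info(c)["mount"])
def ray(c,uv,T=None):
    T=ext(c) if T is None else T
    p=cv2.undistortPoints(np.array([[uv]],float),K(c),np.array(info(c)["D"]))[0,0]
    return T[:3,3],T[:3,:3]@np.array([p[0],p[1],1])
def proj(c,P,T=None):
    T=ext(c) if T is None else T
    Ti=np.linalg.inv(T)
    return cv2.projectPoints(np.atleast_2d(P).astype(float),cv2.Rodrigues(Ti[:3,:3])[0],Ti[:3,3],K(c),np.array(info(c)["D"]))[0][:,0]
def onz(c,uv,z,T=None):
    o,d=ray(c,uv,T);return o+d*(z-o[2])/d[2]
def tri(obs): # list of (cam,uv[,T])
    A=np.zeros((3,3));b=np.zeros(3)
    for o in obs:
        p,d=ray(*o);d=d/np.linalg.norm(d);M=np.eye(3)-np.outer(d,d);A+=M;b+=M@p
    X=np.linalg.solve(A,b)
    return X,[np.round(np.linalg.norm(proj(o[0],X,o[2] if len(o)>2 else None)[0]-o[1]),1) for o in obs]
def spot(t,c,n=1):
    return [(round(d["score"],2),(d["centre"][1]*512,d["centre"][0]*384)) for d in spotter.place_of(t,c)[:n]]
E
python3 - <<'E'
from h import *
np.set_printoptions(precision=4,suppress=True)
P=dict(tip=((250.3,188.9),(276.3,177.6)),root=((257.3,228.5),(326.6,179.8)),lslot=((131,201.2),(233.9,297.9)),sslot=((374.5,188.1),(248.1,128.2)),carton=((136.3,223.5),(231.4,316.4)),large=((132.8,225.3),(236,318.5)),small=((368.9,207.9),(248.2,140.5)),
 cap=((370.5,189.6),(223.2,139.8)),tin=((396.8,249.2),(293,139.7)))
for k,(a,b) in P.items(): print(k,*tri([("scene",a),("side",b)]))
for k,uv,z in [("tip",P["tip"][0],.2),("root",P["root"][0],.2),("box",(113.2,294.5),0),("rackO",(290.7,280.5),0)]: print(k,onz("scene",uv,z))
for k,uv,z in [("tip",P["tip"][1],.2),("root",P["root"][1],.2),("cap",P["cap"][1],.003),("small",P["small"][1],.003),("sslot",P["sslot"][1],.0744),("mat",(233.2,146.5),0)]: print('side',k,onz("side",uv,z))
a=cv2.imread("pics/scene0.png");b=cv2.imread("pics/side0.png")
f=lambda im,x,y:cv2.resize(im[y:y+75,x:x+100],(400,300),interpolation=cv2.INTER_CUBIC)
cv2.imwrite("pics/crops.png",np.vstack([np.hstack([f(a,320,160),f(b,195,100)]),np.hstack([f(a,90,170),f(b,185,270)])]))
E
```

```text
tip [ 0.5685 -0.0212  0.1993] [np.float64(0.1), np.float64(0.1)]
root [ 0.704  -0.0342  0.1962] [np.float64(1.4), np.float64(1.1)]
lslot [ 0.4382 -0.322   0.0954] [np.float64(0.1), np.float64(0.1)]
sslot [0.5013 0.3486 0.082 ] [np.float64(1.2), np.float64(1.0)]
carton [ 0.4259 -0.3218  0.0001] [np.float64(0.2), np.float64(0.2)]
large [ 0.4377 -0.3312  0.0059] [np.float64(0.0), np.float64(0.0)]
small [0.5023 0.3478 0.0164] [np.float64(1.7), np.float64(1.4)]
cap [ 0.4092  0.3911 -0.0042] [np.float64(0.0), np.float64(0.0)]
tin [0.6637 0.3646 0.0007] [np.float64(0.3), np.float64(0.2)]
tip [ 0.5696 -0.0215  0.2   ]
root [ 0.7047 -0.0325  0.2   ]
box [ 0.6678 -0.3848  0.    ]
rackO [0.7079 0.0554 0.    ]
side tip [ 0.5684 -0.0216  0.2   ]
side root [ 0.7039 -0.0416  0.2   ]
side cap [0.4097 0.3827 0.003 ]
side small [0.5006 0.3707 0.003 ]
side sslot [0.5025 0.3529 0.0744]
side mat [0.4452 0.346  0.    ]
```

View pics/crops.png

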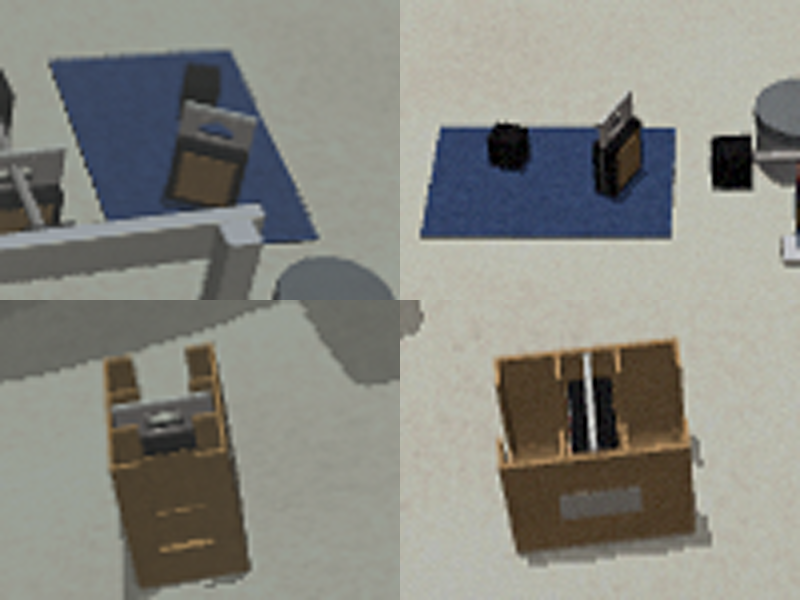

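The crops show the small pack turned about 20–30° on the mat with its brown back away from the robot, and the cap to its left. The carton is turned only slightly, with its bottom front edge from (214.5,333) to (258,328) in the side picture.

```bash
cat >> h.py <<'E'
def goal(x,y,z,yaw):
    """delta row from current measured pose to tool-down pose: TCP x,y,z, tool-x yaw in deg"""
    s=robot.read_state();R0=R.from_quat(s["tool_rot"])
    c,n=np.cos(np.radians(yaw)),np.sin(np.radians(yaw))
    R1=R.from_matrix(np.array([[c,n,0],[n,-c,0],[0,0,-1]]))
    t=R0.inv().apply(np.array([x,y,z])-s["position"])*1000
    print("row",np.round((R0.inv()*R1).as_rotvec(degrees=True),1),np.round(t,1),"yawnow",np.round(np.degrees(np.arctan2(*R0.as_matrix()[1::-1,0])),1))
E
python3 - <<'E'
from h import *
np.set_printoptions(precision=4,suppress=True)
def yw(a,b): d=b-a;return np.degrees(np.arctan2(d[1],d[0])),np.linalg.norm(d)
print(yw(onz("side",(214.5,333),0),onz("side",(258.3,328.3),0)),yw(onz("side",(210,311.2),.112),onz("side",(258,303),.112)))
print("bar",yw(onz("scene",(205,236),.215),onz("scene",(384,214),.215)))
goal(.438,-.324,.28,-85)
E
```

```text
(np.float64(2.172148431050741), np.float64(0.11179126648707434)) (np.float64(6.357035127267944), np.float64(0.1148426183457071))
bar (np.float64(88.55582357130025), np.float64(0.4050329184182541))
row [ -0.    0.  103.8] [309.9 -76.9 -37.7] yawnow 18.8
```

```bash
python3 -m crank '0 0 104 310 -77 -38 0;0 0 104 310 -77 -38 0;0 0 104 310 -77 -38 0;0 0 104 310 -77 -38 0;0 0 104 310 -77 -38 0;0 0 104 310 -77 -38 0;0 0 104 310 -77 -38 0;0 0 104 310 -77 -38 0'; python3 -c "
from h import *
goal(.438,-.324,.28,-85)"
```

```text
time_s: 2.35
position: [0.4237, -0.3427, 0.2805]
tool_rot: [0.94, -0.341, 0.006, -0.014]
force: [-0.1, -2.2, 0.8]
gripper_width: 0.0855
row [-1.7  0.7 45.1] [ -1.  -23.5   1.2] yawnow -39.9
```

```bash
python3 -m crank '-1 0 45 -1 -23 1 0;-1 0 45 -1 -23 1 0;-1 0 45 -1 -23 1 0;-1 0 45 -1 -23 1 0;-1 0 45 -1 -23 1 0;-1 0 45 -1 -23 1 0;-1 0 45 -1 -23 1 0'
python3 - <<'E'
from h import *
goal(.438,-.324,.28,-85)
T=ext("wrist");im=cams.camera("wrist");cv2.imwrite("pics/w1.png",im)
for t,z in [("large_slot",.1024),("large_pack",.003),("carton",0)]:
    for sc,uv in spot(t,"wrist",2): print(t,sc,np.round(uv,1),np.round(onz("wrist",uv,z,T),4))
E
```

```text
time_s: 3.05
position: [0.295, -0.4143, 0.2799]
tool_rot: [0.857, -0.506, 0.028, -0.095]
force: [-0.8, -0.4, -0.2]
gripper_width: 0.0856
row [-10.3   5.   23.8] [  -9.3 -165.6   32.8] yawnow -60.9
large_slot 0.55 [132.5 168.9] [ 0.4354 -0.3221  0.1024]
large_pack 0.57 [174.7 148.1] [ 0.4312 -0.3224  0.003 ]
carton 0.88 [172.2 144.1] [ 0.4373 -0.3243 -0.    ]
```

View pics/w1.png

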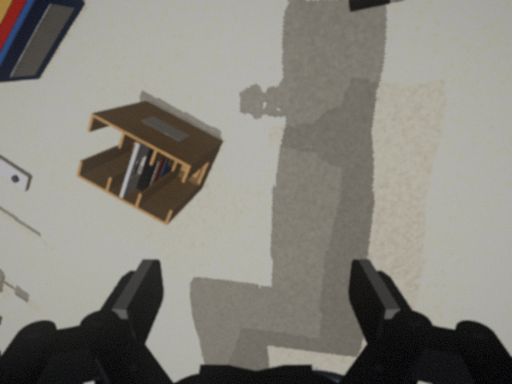

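```bash
python3 -c "
from h import *
print(robot.read_state()['joints'])
goal(.43,-.42,.3,15)
goal(.436,-.323,.28,95)"
```

```text
[-1.06224609  0.23116974  0.05847423  1.44511735  0.19297808  3.1406015 ]
row [-11.2  -5.  -75.8] [  69.8 -116.6   -0.8] yawnow -60.8
row [  -6.9  -14.3 -155.4] [ -11.  -163.6   32.7] yawnow -60.8
```

```bash
python3 -m crank '-11 -5 -76 70 -117 -1 0;-11 -5 -76 70 -117 -1 0;-11 -5 -76 70 -117 -1 0;-11 -5 -76 70 -117 -1 0;-11 -5 -76 70 -117 -1 0;-11 -5 -76 70 -117 -1 0;-11 -5 -76 70 -117 -1 0;-11 -5 -76 70 -117 -1 0'; python3 -c "
from h import *
goal(.436,-.323,.28,95)"
```

```text
time_s: 4.05
position: [0.4318, -0.4191, 0.2999]
tool_rot: [0.998, 0.066, 0.004, -0.011]
force: [0.0, 0.5, -0.4]
gripper_width: 0.0855
row [ -0.6  -1.4 -87.4] [ 16.7 -94.3  22.2] yawnow 7.6
```

```bash
python3 -m crank '0 -1 -87 17 -94 22 0;0 -1 -87 17 -94 22 0;0 -1 -87 17 -94 22 0;0 -1 -87 17 -94 22 0;0 -1 -87 17 -94 22 0;0 -1 -87 17 -94 22 0;0 -1 -87 17 -94 22 0;0 -1 -87 17 -94 22 0'; python3 -c "
from h import *
goal(.436,-.323,.28,95)"
```

```text
time_s: 4.85
position: [0.4368, -0.3232, 0.2804]
tool_rot: [0.786, 0.618, 0.004, -0.007]
force: [-0.2, -0.5, 0.1]
gripper_width: 0.0852
row [ -0.2  -0.9 -18.7] [-0.  -0.8  0.5] yawnow 76.3
```

```bash
python3 -m crank '0 -1 -19 0 -1 0 0;0 -1 -19 0 -1 0 0;0 -1 -19 0 -1 0 0;0 -1 -19 0 -1 0 0'
python3 - <<'E'
from h import *
T=ext("wrist");im=cams.camera("wrist");cv2.imwrite("pics/w2.png",im)
goal(.436,-.323,.28,95)
for t,z in [("large_slot",.1024),("large_pack",.003),("carton",0)]:
    for sc,uv in spot(t,"wrist",2): print(t,sc,np.round(uv,1),np.round(onz("wrist",uv,z,T),4))
E
```

```text
time_s: 5.25
position: [0.4357, -0.3229, 0.2805]
tool_rot: [0.676, 0.737, -0.002, -0.001]
force: [0.3, 0.2, -0.2]
gripper_width: 0.0855
row [-0.2  0.1 -0.1] [0.  0.4 0.5] yawnow 94.9
large_slot 0.84 [250.6 171.4] [ 0.4305 -0.3234  0.1024]
large_slot 0.71 [255.2 146. ] [ 0.4327 -0.2984  0.1024]
large_pack 0.63 [255.9 151.5] [ 0.4355 -0.3243  0.003 ]
carton 0.98 [253.5 146.3] [ 0.4319 -0.3186  0.    ]
```

View pics/w2.png

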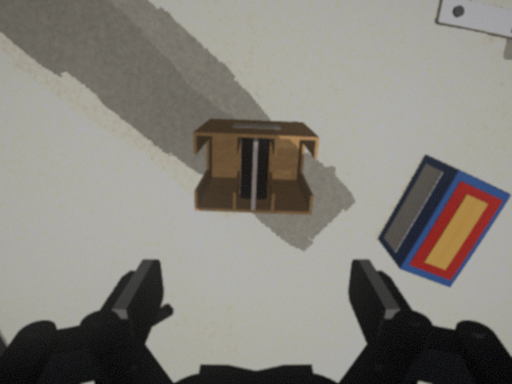

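The wrist view shows the carton centred at about (254,170), nearly square to the image (about 2° turned). The pack's header runs vertically at column 254, and the network's points agree to within 4 mm.

```bash
python3 -m crank '0 0 1.5 0 -3 60 60;0 0 1.5 0 -3 110 60;0 0 1.5 0 -3 150 60;0 0 1.5 0 -3 190 60;0 0 1.5 0 -3 220 60;0 0 1.5 0 -3 220 60'; python3 -c "
from h import *
goal(.433,-.3235,.06,93.5)"
```

```text
time_s: 6.05
position: [0.4288, -0.3228, 0.057]
tool_rot: [0.686, 0.727, -0.003, -0.004]
force: [0.2, 0.1, 0.6]
gripper_width: 0.0647
row [-0.6 -0.2 -0.2] [-1.   4.1 -3.1] yawnow 93.3
```

```bash
python3 -m crank '0 0 0 0 3 -2 60;0 0 0 0 3 -2 150;0 0 0 0 3 -2 255;0 0 0 0 3 -2 255;0 0 0 0 3 -2 255;0 0 0 0 3 -2 255;0 0 0 0 3 -2 255'; python3 -c "
from h import *
goal(.433,-.3235,.2,93.5)"
```

```text
time_s: 6.75
position: [0.4348, -0.3248, 0.0642]
tool_rot: [0.686, 0.728, -0.002, 0.001]
force: [-0.6, -0.1, 6.7]
gripper_width: 0.0271
row [-0.1  0.2 -0.1] [   0.9   -2.  -135.8] yawnow 93.4
```

```bash
python3 -m crank '0 0 0 0 0 -30 255;0 0 0 0 0 -70 255;0 0 0 0 0 -115 255;0 0 0 0 0 -145 255;0 0 0 50 -5 -145 255;0 0 0 100 -10 -145 255;0 0 0 150 -10 -145 255;0 0 0 160 -10 -145 255'; python3 -c "
from h import *
goal(.425,-.16,.066,93.5)"
```

```text
time_s: 7.55
position: [0.4138, -0.161, 0.2081]
tool_rot: [0.685, 0.729, -0.002, -0.001]
force: [0.1, -0.6, -2.4]
gripper_width: 0.0277
row [-0.2  0.   0. ] [  0.4  11.8 142.1] yawnow 93.5
```

```bash
python3 -m crank '0 0 0 0 5 50 255;0 0 0 0 5 100 255;0 0 0 0 5 130 255;0 0 0 0 5 138 255;0 0 0 0 5 142 255;0 0 0 0 5 144 255;0 0 0 0 5 144 255;0 0 0 0 5 144 255'; python3 -c "
from h import *
print(robot.read_state()['joints'])
goal(.425,-.16,.066,93.5)"
```

```text
time_s: 8.35
position: [0.4205, -0.1652, 0.0645]
tool_rot: [0.686, 0.728, -0.002, 0.0]
force: [0.4, 0.9, -0.5]
gripper_width: 0.0267
[-0.37222646  0.25404751 -0.49035769  0.82743541 -0.00325699  1.13977697]
row [-0.1  0.1 -0.1] [ 4.9  4.8 -1.5] yawnow 93.4
```

```bash
python3 -m crank '0 0 0 0 0 1.5 255;0 0 0 0 0 1.5 255;0 0 0 0 0 1.5 120;0 0 0 0 0 1.5 0;0 0 0 0 0 1.5 0;0 0 0 0 0 1.5 0;0 0 0 0 0 1.5 0'; python3 -c "
from h import *
goal(.4205,-.165,.2,183.5)"
```

```text
time_s: 9.05
position: [0.4196, -0.1648, 0.0618]
tool_rot: [0.686, 0.728, -0.002, -0.001]
force: [0.9, -0.1, -0.5]
gripper_width: 0.085
row [ -0.3  -0.1 -90.1] [  -0.5    0.3 -138.2] yawnow 93.4
```

```bash
python3 -m crank '0 0 0 0 0 -50 0;0 0 0 0 0 -100 0;0 0 0 0 0 -138 0;0 0 -90 0 0 -138 0;0 0 -90 0 0 -138 0;0 0 -90 0 0 -138 0;0 0 -90 0 0 -138 0;0 0 -90 0 0 -138 0' && python3 -m crank '0 0 -47 0 0 0 0;0 0 -47 0 0 0 0;0 0 -47 0 0 0 0;0 0 -47 0 0 0 0;0 0 -47 0 0 0 0;0 0 -47 0 0 0 0;0 0 -47 0 0 0 0;0 0 -47 0 0 0 0'
python3 - <<'E'
from h import *
T=ext("wrist");im=cams.camera("wrist");cv2.imwrite("pics/w3.png",im)
goal(.4205,-.165,.2,183.5)
for t,z in [("large_slot",.0994),("large_pack",.0)]:
    for sc,uv in spot(t,"wrist",2): print(t,sc,np.round(uv,1),np.round(onz("wrist",uv,z,T),4))
im2=cams.camera("side")
for t,z in [("large_slot",.0994),("large_pack",.0)]:
    for sc,uv in spot(t,"side",2): print(t,sc,np.round(uv,1),np.round(onz("side",uv,z),4))
E
```

```text
time_s: 9.85
position: [0.4201, -0.1645, 0.1998]
tool_rot: [0.369, 0.929, -0.002, -0.002]
force: [0.2, -0.1, -0.0]
gripper_width: 0.0853
time_s: 10.65
position: [0.4201, -0.1645, 0.1997]
tool_rot: [-0.028, 1.0, -0.001, -0.002]
force: [-0.3, 0.1, -0.5]
gripper_width: 0.0851
row [-0.1 -0.3 -0.3] [-0.3 -0.5 -0.2] yawnow -176.8
large_slot 0.8 [251.6 200.9] [ 0.421  -0.1679  0.0994]
large_pack 0.57 [255.5 168.4] [ 0.4216 -0.1651  0.    ]
large_slot 0.9 [224.4 243.1] [ 0.417  -0.1572  0.0994]
large_pack 0.55 [231.4 267.8] [ 0.4286 -0.1712  0.    ]
```

View pics/w3.png

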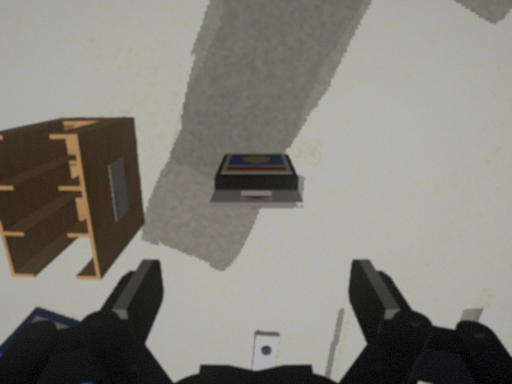

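The pack stands upright and square at columns 210–303 (centre 256). Its printed front faces the image top (world −x), and it sits centred between the fingers.

```bash
python3 -m crank '0 0 0 0 0 50 0;0 0 0 0 0 95 0;0 0 0 0 0 125 0;0 0 0 0 0 142 0;0 0 0 0 0 142 0;0 0 0 0 0 142 255;0 0 0 0 0 142 255;0 0 0 0 0 142 255' && python3 -m crank '0 0 0 0 0 0 255;0 0 0 0 0 0 255;0 0 0 0 0 -70 255;0 0 0 0 0 -120 255;0 0 0 0 0 -170 255;0 0 0 0 0 -170 255'
python3 - <<'E'
from h import *
np.set_printoptions(precision=4,suppress=True)
o=[]
for c in ["scene","side"]:
    im=cams.camera(c);cv2.imwrite(f"pics/{c}1.png",im)
    for t in ["large_slot","hook_tip","hook_root"]:
        for sc,uv in spot(t,c,2): print(c,t,sc,np.round(uv,1))
s=robot.read_state();print(s["position"],s["gripper_width"],s["force"])
T=ext("wrist");im=cams.camera("wrist");cv2.imwrite("pics/w4.png",im)
for t in ["large_slot","hook_tip","hook_root"]:
  for sc,uv in spot(t,"wrist",2): print(t,sc,np.round(uv,1),np.round(onz("wrist",uv,.2,T),4))
E
```

```text
time_s: 11.75
position: [0.4204, -0.1651, 0.059]
tool_rot: [-0.029, 1.0, -0.001, -0.001]
force: [0.4, -0.5, 2.1]
gripper_width: 0.0655
time_s: 12.35
position: [0.4216, -0.165, 0.2327]
tool_rot: [-0.029, 1.0, -0.002, 0.001]
force: [1.1, 0.4, -2.6]
gripper_width: 0.0651
scene large_slot 0.63 [184.6 133.4]
scene large_slot 0.57 [115.8 294.8]
scene hook_tip 0.8 [250.5 189.2]
scene hook_root 0.77 [255.4 231. ]
side large_slot 0.71 [220.6 200.6]
side hook_tip 0.6 [275.  181.7]
side hook_root 0.59 [326.2 180.1]
[ 0.4195 -0.1642  0.2263] 0.06536073474611286 [ 0.5021 -0.2653 -2.0571]
large_slot 0.86 [254.  335.8] [ 0.4787 -0.162   0.2   ]
large_slot 0.73 [112.2 165.6] [ 0.3789 -0.238   0.2   ]
hook_root 0.71 [113.2 166. ] [ 0.3791 -0.2375  0.2   ]
```

```bash
python3 -c "
from h import *
goal(.60,-.115,.30,176)"
```

```text
row [-0.1 -0.3  7.3] [-182.1   38.7  -73.9] yawnow -176.7
```

```bash
python3 -m crank '0 0 7 -40 9 -20 255;0 0 7 -80 20 -50 255;0 0 7 -125 27 -74 255;0 0 7 -165 34 -74 255;0 0 7 -182 39 -74 255;0 0 7 -182 39 -74 255;0 0 7 -182 39 -74 255'
python3 - <<'E'
from h import *
np.set_printoptions(precision=4,suppress=True)
s=robot.read_state();print(s["position"],s["gripper_width"],s["force"])
T=ext("wrist",s);np.save("T5.npy",T);im=cams.camera("wrist");cv2.imwrite("pics/w5.png",im)
for t in ["hook_tip","hook_root"]:
  for sc,uv in spot(t,"wrist",2): print(t,sc,np.round(uv,1),np.round(onz("wrist",uv,.2,T),4))
E
```

```text
time_s: 13.65
position: [0.5998, -0.1146, 0.3]
tool_rot: [0.032, 0.999, -0.001, -0.003]
force: [0.2, -0.4, -3.1]
gripper_width: 0.0651
[ 0.5998 -0.1146  0.3   ] 0.06508390462432687 [ 0.153  -0.3579 -3.1468]
hook_tip 0.87 [363.2 153.2] [ 0.5689 -0.0365  0.2   ]
```

View pics/w5.png

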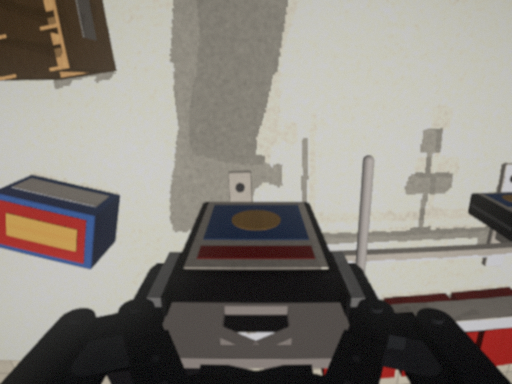

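The wrist view shows the rod from its tip (369,156) down to about (361,262). The network's point (363,153) lies about 6 px off the rod, so I'll measure the edges directly.

Run:
```python
from h import *
np.set_printoptions(precision=4,suppress=True)
T=np.load("T5.npy");g=cv2.cvtColor(cv2.imread("pics/w5.png"),cv2.COLOR_BGR2GRAY).astype(int)
print(g[150:168,369])
P=[]
for r in range(162,256,8):
    row=np.r_[g[r-1:r+2,345:390]].mean(0);d=np.diff(row);a=d[:].argmin();
    m=np.where(row<np.median(row)-18)[0]
    c=345+(m[0]+m[-1])/2;p=onz("wrist",(c,r),.2,T);P.append(p);print(r,345+m[0],345+m[-1],p)
P=np.array(P)[:-3];f=np.polyfit(P[:,0],P[:,1],1);print("yaw",np.degrees(np.arctan(f[0])),"y@.569",np.polyval(f,.569),"y@.62",np.polyval(f,.62))
for r in (154,155,156):print(onz("wrist",(369,r),.2,T))
```

```text
[200 203 200 203 185 147 130 138 150 162 168 170 171 170 168 170 169 167]
162 362 374 [ 0.5756 -0.0327  0.2   ]
170 361 373 [ 0.5815 -0.0332  0.2   ]
178 361 372 [ 0.5875 -0.0333  0.2   ]
186 360 372 [ 0.5936 -0.0335  0.2   ]
194 360 371 [ 0.5998 -0.0336  0.2   ]
202 359 371 [ 0.6061 -0.0337  0.2   ]
210 359 370 [ 0.6126 -0.0337  0.2   ]
218 358 369 [ 0.6191 -0.0342  0.2   ]
226 358 369 [ 0.6257 -0.0339  0.2   ]
234 357 359 [ 0.6322 -0.0379  0.2   ]
242 357 360 [ 0.6392 -0.0372  0.2   ]
250 357 357 [ 0.6462 -0.0381  0.2   ]
yaw -1.3053989469413783 y@.569 -0.03282813100989631 y@.62 -0.03399029109824799
[ 0.5697 -0.0323  0.2   ]
[ 0.5705 -0.0322  0.2   ]
[ 0.5712 -0.0322  0.2   ]
```

Run:
```python
from h import *
np.set_printoptions(precision=4,suppress=True)
for p in [(.5695,-.0325,.2),(.5695,-.0215,.2),(.704,-.0356,.2)]: print(p,proj("scene",p),proj("side",p))
print(tri([("scene",(184.6,133.4)),("side",(220.6,200.6))]))
a=cv2.imread("pics/scene0.png");b=cv2.imread("pics/side0.png")
f=lambda im,x,y:cv2.resize(im[y:y+50,x:x+65],(390,300),interpolation=cv2.INTER_CUBIC)
g=[f(a,225,180),f(b,270,155)]
cv2.imwrite("pics/rod.png",np.hstack(g))
```

```text
(0.5695, -0.0325, 0.2) [[245.8181 189.4443]] [[277.0444 180.4055]]
(0.5695, -0.0215, 0.2) [[250.2848 188.8798]] [[276.6906 177.5421]]
(0.704, -0.0356, 0.2) [[255.8652 228.4685]] [[326.2798 178.2318]]
(array([ 0.4213, -0.1614,  0.2785]), [np.float64(1.0), np.float64(1.1)])
```

View pics/rod.png

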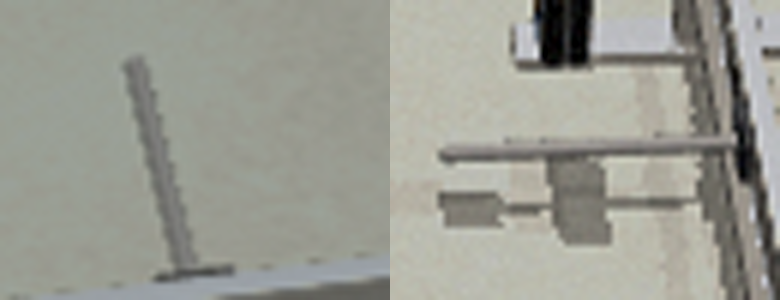

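The crops put the tip at (247,190) in the scene picture and (279,181) in the side picture. Both match the wrist estimate (0.570, −0.0325, yaw about −1.3°), so I'm dropping the network's first point.

Run:
```python
from h import *
np.set_printoptions(precision=1,suppress=True)
T=np.load("T5.npy");s=robot.read_state();Rt=R.from_quat(s["tool_rot"])
# pack point in tool: x_tool=-pack x, y_tool = +pack y ; z_tool=-(h-58)/1000
for n,(px,py,h) in dict(topL=(0,-33,112),topR=(0,33,112),fl=(-2,0,86),roof=(-2,0,104),bodyL=(-14,-33,84),bodyR=(-14,33,84)).items():
    w=s["position"]+Rt.apply(np.array([-px,py,58-h])/1000);print(n,proj("wrist",w,T)[0])
goal(.522,-.0315,.3,178.7)
g=cv2.cvtColor(cv2.imread("pics/w5.png"),cv2.COLOR_BGR2GRAY);print(g[260:384:2,254].tolist())
```

```text
topL [147.9 370. ]
topR [362.3 370.2]
fl [255.2 311.5]
roof [255.2 347.4]
bodyL [165.4 280.6]
bodyR [345.  280.8]
row [-0.1 -0.3 -2.4] [82.3 78.5  1.3] yawnow 176.3
[75, 75, 80, 87, 108, 49, 9, 13, 15, 21, 26, 22, 16, 18, 19, 19, 20, 19, 23, 23, 13, 42, 77, 113, 129, 130, 131, 97, 31, 21, 21, 25, 21, 21, 18, 31, 124, 195, 196, 190, 122, 88, 91, 78, 76, 77, 79, 79, 77, 95, 127, 129, 128, 129, 157, 123, 24, 18, 14, 20, 19, 21]
```

```bash
python3 -m crank '0 0 -2.4 40 40 0 255;0 0 -2.4 82 78 0 255;0 0 -2.4 82 78 40 255;0 0 -2.4 82 78 85 255;0 0 -2.4 82 78 125 255;0 0 -2.4 82 78 135 255;0 0 -2.4 82 78 135 255;0 0 -2.4 82 78 135 255'
python3 - <<'E'
from h import *
np.set_printoptions(precision=4,suppress=True)
goal(.522,-.0315,.165,178.7)
goal(.645,-.0342,.165,178.7)
s=robot.read_state();print(s["position"],s["force"],s["gripper_width"])
a=cams.camera("scene");b=cams.camera("side")
f=lambda im,x,y:cv2.resize(im[y:y+75,x:x+65],(390,450),interpolation=cv2.INTER_CUBIC)
cv2.imwrite("pics/pre.png",np.hstack([f(a,215,140),f(b,250,145)]))
E
```

```text
time_s: 14.6
position: [0.5235, -0.0323, 0.168]
tool_rot: [0.011, 1.0, -0.001, -0.001]
force: [-0.2, -0.4, -1.8]
gripper_width: 0.0655
row [-0.1 -0.1  0. ] [1.5 0.8 3. ] yawnow 178.7
row [-0.1 -0.1  0. ] [-121.5    0.9    2.8] yawnow 178.7
[ 0.5235 -0.0323  0.168 ] [-0.2271 -0.4032 -1.7542] 0.06545837548275883
```

View pics/pre.png

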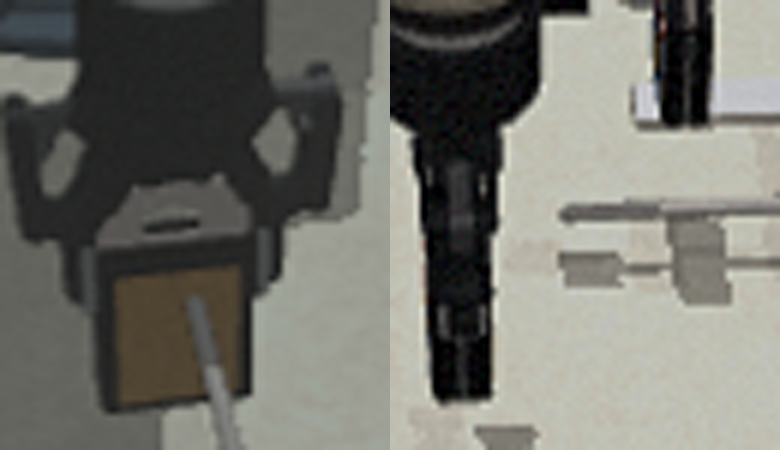

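Extending the rod line backwards by 46 mm predicts crop (168,225). The slot shows at (173,225), so they line up.

```bash
python3 -m crank '0 0 0 0 0.5 2.5 255;0 0 0 -20 0.5 2.5 255;0 0 0 -40 0.5 2.5 255;0 0 0 -55 0.5 2.5 255;0 0 0 -65 0.5 2.5 255;0 0 0 -75 0.5 2.5 255;0 0 0 -75 0.5 2.5 255'; python3 -c "
from h import *
goal(.648,-.0343,.165,178.7)"
```

```text
time_s: 15.4
position: [0.5985, -0.0331, 0.1632]
tool_rot: [0.011, 1.0, -0.001, -0.002]
force: [-0.3, -0.5, -1.6]
gripper_width: 0.0654
row [-0.1 -0.2  0. ] [-49.5  -0.1  -1.9] yawnow 178.7
```

```bash
python3 -m crank '0 0 0 -20 0 -1 255;0 0 0 -40 0 -1 255;0 0 0 -50 0 -1 255;0 0 0 -50 0 -1 255;0 0 0 -50 0 1 255;0 0 0 -50 0 2.5 255;0 0 0 -50 0 3.5 255;0 0 0 -50 0 3.5 255'; python3 -c "
from h import *
goal(.648,-.0343,.160,178.7)"
```

```text
time_s: 16.2
position: [0.647, -0.0342, 0.1597]
tool_rot: [0.011, 1.0, -0.001, -0.002]
force: [0.3, -1.2, -2.1]
gripper_width: 0.0651
row [-0.1 -0.3  0. ] [-1.  -0.1 -0.3] yawnow 178.7
```

```bash
python3 -m crank '0 0 0 0 0 1 255;0 0 0 0 0 2 255;0 0 0 0 0 2 255;0 0 0 0 0 2 255'; python3 -c "
from h import *
s=robot.read_state();print(s['force'],s['position'])
cams.camera('side');s=robot.read_state();print(s['force'],s['position'])"
```

```text
time_s: 16.6
position: [0.6474, -0.0343, 0.1592]
tool_rot: [0.011, 1.0, -0.001, -0.001]
force: [-4.0, 0.2, 10.9]
gripper_width: 0.0651
[-3.96421772  0.22563996 10.86520103] [ 0.64744155 -0.03425763  0.15923054]
[-5.59479093  0.83643163  9.47699121] [ 0.6474253  -0.03425627  0.15923541]
```

```bash
python3 -m crank '0 0 0 0 0 -1 255;0 0 0 0 0 -1 200;0 0 0 0 0 -1 100;0 0 0 0 0 -1 0;0 0 0 0 0 -1 0;0 0 0 0 0 -1 0;0 0 0 0 0 -1 0'
python3 - <<'E'
from h import *
s=robot.read_state();print(s['force'],s['position'],s['gripper_width'])
a=cams.camera("scene");b=cams.camera("side")
f=lambda im,x,y:cv2.resize(im[y:y+75,x:x+65],(390,450),interpolation=cv2.INTER_CUBIC)
cv2.imwrite("pics/hang1.png",np.hstack([f(a,215,160),f(b,270,145)]))
for t in ["large_slot","large_pack"]:
    print(t,tri([(c,spot(t,c)[0][1]) for c in ("scene","side")]))
E
```

```text
time_s: 17.35
position: [0.6475, -0.0342, 0.1583]
tool_rot: [0.011, 1.0, -0.001, -0.002]
force: [-0.2, -0.3, -0.2]
gripper_width: 0.0854
[-0.16765066 -0.32253026 -0.23696651] [ 0.64753015 -0.03418464  0.15833856] 0.08539630509120387Traceback (most recent call last):
  File "<stdin>", line 7, in <module>
IndexError: list index out of range
```

View pics/hang1.png

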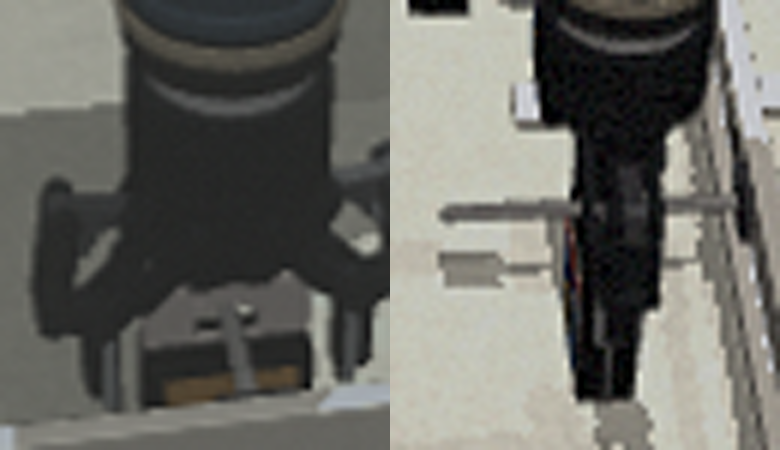

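The scene crop shows the rod through the slot with the header hanging between the open fingers. The side crop shows the pack hanging upright on the rod. I'll withdraw upwards and go to the mat.

```bash
python3 -m crank '0 0 0 0 0 -15 0;0 0 0 0 0 -40 0;0 0 0 0 0 -80 0;0 0 0 0 0 -120 0;0 0 0 0 0 -145 0;0 0 0 0 0 -145 0'
python3 - <<'E'
from h import *
goal(.48,.33,.27,160)
cams.camera("scene");cams.camera("side")
for t in ["large_slot","large_pack"]:
    print(t,[(c,spot(t,c)) for c in ("scene","side")])
print(proj("scene",(.6475,-.0342,.2)),proj("side",(.6475,-.0342,.2)))
E
```

```text
time_s: 18.15
position: [0.6494, -0.034, 0.3078]
tool_rot: [0.011, 1.0, -0.001, 0.001]
force: [0.3, 0.1, -0.5]
gripper_width: 0.0852
row [-0.1  0.2 18.7] [177.4 360.3  36.6] yawnow 178.7
large_slot [('scene', [(0.61, (250.112, 210.81600000000003))]), ('side', [(0.86, (304.7936, 180.28799999999998))])]
large_pack [('scene', [(0.56, (372.8896, 208.01279999999997))]), ('side', [(0.84, (308.2752, 203.21280000000002))])]
[[251.46688734 211.22322019]] [[305.6226389  179.11761613]]
```

Large slot is within about 1 px of the intended place in both cameras. Now the mat.

```bash
python3 -m crank '0 0 18 22 45 0 0;0 0 18 45 90 0 0;0 0 18 67 135 0 0;0 0 18 90 180 0 0;0 0 18 112 225 0 0;0 0 18 135 270 15 0;0 0 18 157 315 30 0;0 0 18 177 360 37 0' && python3 -m crank '0 0 0 0 0 0 0;0 0 0 0 0 0 0;0 0 0 0 0 0 0'
python3 - <<'E'
from h import *
np.set_printoptions(precision=4,suppress=True)
goal(.48,.33,.27,160)
T=ext("wrist");np.save("T6.npy",T);im=cams.camera("wrist");cv2.imwrite("pics/w6.png",im)
for t,z in [("small_slot",.0744),("small_pack",.003),("stop_cap",.003),("cap_bore",.021)]:
    for sc,uv in spot(t,"wrist",2): print(t,sc,np.round(uv,1),np.round(onz("wrist",uv,z,T),4))
E
```

```text
time_s: 19.25
position: [0.4798, 0.3244, 0.2661]
tool_rot: [0.167, 0.986, -0.002, -0.003]
force: [0.5, -0.2, 0.8]
gripper_width: 0.0853
time_s: 19.55
position: [0.4818, 0.3228, 0.2675]
tool_rot: [0.167, 0.986, -0.002, -0.002]
force: [0.6, -1.0, 0.5]
gripper_width: 0.0853
row [-0.2 -0.2  0.7] [ 4.1  6.2 -2.5] yawnow 160.7
small_slot 0.56 [286.8 179.5] [0.5028 0.3481 0.0744]
small_pack 0.7 [283.2 162.3] [0.5026 0.3499 0.003 ]
stop_cap 0.79 [282.6  70.8] [0.4015 0.3819 0.003 ]
cap_bore 0.72 [286.8  66.4] [0.3987 0.3861 0.021 ]
```

View pics/w6.png

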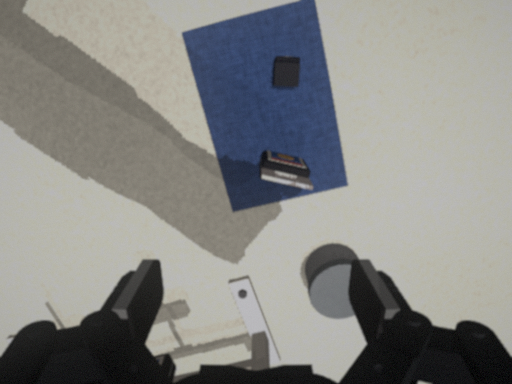

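The wrist view shows the small pack's header as a white line from (261,181) to (312,189) with the printed front towards the image top. The cap is at (286,72), its long side near vertical in the image.

Run:
```python
from h import *
np.set_printoptions(precision=4,suppress=True)
T=np.load("T6.npy");im=cv2.imread("pics/w6.png");g=cv2.cvtColor(im,cv2.COLOR_BGR2GRAY)
m=np.zeros_like(g);m[165:198,255:322]=(g[165:198,255:322]>120)
n,l,st,_=cv2.connectedComponentsWithStats(m)
for k in range(1,n):
    if st[k,4]>30:
        pts=np.argwhere(l==k)[:,::-1].astype(np.float32);q=cv2.boxPoints(cv2.minAreaRect(pts));W=[onz("wrist",p,.087,T) for p in q];print(st[k],q.tolist());print(np.array(W))
        for i in range(2):d=W[i+1]-W[i];print(np.degrees(np.arctan2(d[1],d[0])),np.linalg.norm(d))
for nm,reg,z in[("cap",(45,100,262,312),.035)]:
    a,b,c,d=reg;m=((im[...,0]<60)).astype(np.uint8);mm=np.zeros_like(m);mm[a:b,c:d]=m[a:b,c:d]
    pts=np.argwhere(mm)[:,::-1].astype(np.float32);q=cv2.boxPoints(cv2.minAreaRect(pts));W=[onz("wrist",p,z,T) for p in q];print(nm,q.tolist(),np.mean(W,0))
    for i in range(2):d=W[i+1]-W[i];print(np.degrees(np.arctan2(d[1],d[0])),np.linalg.norm(d))
```

```text
[275 171  22   7  72] [[274.55291748046875, 174.01177978515625], [275.32940673828125, 170.51766967773438], [296.4000244140625, 175.20001220703125], [295.62353515625, 178.69412231445312]]
[[0.4897 0.3386 0.087 ]
 [0.4867 0.3404 0.087 ]
 [0.4979 0.3583 0.087 ]
 [0.501  0.3565 0.087 ]]
149.62922851215697 0.0035693413090278647
57.99235278838267 0.021108056673394653
[262 174  51  15 229] [[261.2247009277344, 178.3595428466797], [262.3202209472656, 173.6123504638672], [312.4213562011719, 185.1741485595703], [311.3258361816406, 189.9213409423828]]
[[0.4896 0.3249 0.087 ]
 [0.4855 0.3275 0.087 ]
 [0.5128 0.3702 0.087 ]
 [0.5171 0.3678 0.087 ]]
148.5427376026553 0.004902507475245277
57.43394389136694 0.05069585738134092
[295 192  27   6  95] [[295.0, 192.0], [321.0, 192.0], [321.0, 197.0], [295.0, 197.0]]
[[0.5139 0.3519 0.087 ]
 [0.5224 0.3763 0.087 ]
 [0.5274 0.3749 0.087 ]
 [0.5189 0.3504 0.087 ]]
70.81891807428934 0.025822444205039582
-15.592991705397816 0.00526016069776379
cap [[271.6764831542969, 85.20587921142578], [273.9646911621094, 55.45881652832031], [299.2764587402344, 57.40587615966797], [296.9882507324219, 87.15293884277344]] [0.4032 0.382  0.035 ]
156.93263270848854 0.02962880308623107
66.92603064359358 0.026090395879105943
```

```bash
python3 -c "
from h import *
goal(.5013,.3476,.14,148)"
```

```text
row [-0.2 -0.2 12.6] [-10.1  30.5 127.9] yawnow 160.6
```

```bash
python3 -m crank '0 0 12.6 -10 30 45 0;0 0 12.6 -10 30 90 0;0 0 12.6 -10 30 128 0;0 0 12.6 -10 30 128 0;0 0 12.6 -10 30 128 0'; python3 -c "
from h import *
goal(.5013,.3476,.041,148)"
```

```text
time_s: 20.3
position: [0.5007, 0.3477, 0.1404]
tool_rot: [0.275, 0.962, -0.002, -0.002]
force: [0.3, 0.5, 1.1]
gripper_width: 0.0853
row [-0.2 -0.2  0.1] [-0.9  0.7 99.4] yawnow 148.1
```

```bash
python3 -m crank '0 0 0 -1 0 40 0;0 0 0 -1 0 75 0;0 0 0 -1 0 98 0;0 0 0 -1 0 99 0;0 0 0 -1 0 99 80;0 0 0 -1 0 99 255;0 0 0 -1 0 99 255;0 0 0 -1 0 99 255' && python3 -m crank '0 0 0 0 0 0 255;0 0 0 0 0 0 255'; python3 -c "
from h import *
goal(.5013,.3476,.041,148)"
```

```text
time_s: 21.1
position: [0.5023, 0.3484, 0.0435]
tool_rot: [0.274, 0.962, 0.0, -0.0]
force: [0.1, -0.6, 8.0]
gripper_width: 0.0512
time_s: 21.3
position: [0.5023, 0.3484, 0.0435]
tool_rot: [0.274, 0.962, 0.0, -0.0]
force: [0.6, -0.6, 8.2]
gripper_width: 0.0513
row [ 0.  -0.   0.1] [ 0.5 -1.2  2.5] yawnow 148.1
```

```bash
python3 -m crank '0 0 0 0 0 -40 255;0 0 0 0 0 -90 255;0 0 0 0 0 -140 255;0 0 0 0 0 -190 255;0 0 0 0 0 -240 255;0 0 0 0 0 -250 255;0 0 0 0 0 -250 255'; python3 -c "
from h import *
s=robot.read_state();print(s['force'],s['gripper_width'])
goal(.522,-.0315,.29,180)"
```

```text
time_s: 22.0
position: [0.5027, 0.3485, 0.2941]
tool_rot: [0.274, 0.962, 0.001, 0.0]
force: [-0.3, -1.1, -0.9]
gripper_width: 0.0512
[-0.34728267 -1.05236212 -0.89627988] 0.05115271378211891
row [  0.1   0.  -31.8] [-216.9 -312.6    3.5] yawnow 148.2
```

```bash
python3 -m crank '0 0 -30.5 -27 -39 3 255;0 0 -30.5 -54 -78 3 255;0 0 -30.5 -81 -117 3 255;0 0 -30.5 -108 -156 3 255;0 0 -30.5 -135 -195 3 255;0 0 -30.5 -162 -234 3 255;0 0 -30.5 -190 -273 3 255;0 0 -30.5 -217 -312 3 255' && python3 -m crank '0 0 0 0 0 0 255;0 0 0 0 0 0 255;0 0 0 0 0 0 255'; python3 -c "
from h import *
goal(.52,-.0315,.174,178.7)
T=ext('wrist');im=cams.camera('wrist');cv2.imwrite('pics/w7.png',im)
print(spot('small_slot','wrist'))
s=robot.read_state()
for o in (.0309,.0339): print(proj('wrist',s['position']+[0,0,o],T))
g=cv2.cvtColor(im,cv2.COLOR_BGR2GRAY)
for r in range(290,372,6): print(r,(g[r,150:362:3]//10).tolist())
"
```

```text
time_s: 22.8
position: [0.5206, -0.0335, 0.2868]
tool_rot: [0.012, 1.0, -0.001, -0.003]
force: [-0.1, -0.6, -0.3]
gripper_width: 0.0514
time_s: 23.1
position: [0.5211, -0.0311, 0.2874]
tool_rot: [0.012, 1.0, -0.001, -0.003]
force: [-0.5, -0.2, -1.2]
gripper_width: 0.0511
row [-0.1 -0.3 -0. ] [  0.4  -0.3 113.4] yawnow 178.7
[(0.85, (256.1024, 318.98879999999997))]
[[257.95555691 321.29131198]]
[[258.00060654 326.84435908]]
290 [17, 17, 10, 3, 3, 2, 4, 6, 6, 6, 6, 2, 2, 2, 2, 6, 6, 6, 6, 6, 6, 6, 6, 6, 6, 6, 6, 6, 6, 6, 6, 6, 6, 6, 6, 6, 6, 6, 6, 6, 6, 6, 6, 6, 6, 6, 6, 6, 6, 6, 6, 6, 6, 6, 6, 6, 4, 1, 2, 2, 5, 6, 5, 6, 5, 2, 2, 2, 3, 10, 11]
296 [9, 3, 3, 3, 3, 3, 2, 3, 6, 9, 9, 3, 2, 2, 5, 6, 6, 7, 7, 6, 7, 7, 7, 7, 7, 7, 11, 11, 11, 11, 11, 11, 11, 11, 11, 11, 11, 11, 11, 11, 11, 11, 11, 11, 11, 8, 6, 6, 7, 7, 7, 7, 7, 7, 7, 7, 6, 2, 1, 3, 8, 9, 8, 3, 2, 2, 2, 2, 2, 2, 4]
302 [2, 3, 3, 3, 3, 3, 2, 2, 2, 4, 5, 3, 2, 3, 7, 7, 7, 7, 7, 7, 7, 7, 6, 7, 7, 6, 3, 2, 2, 2, 2, 3, 2, 2, 3, 2, 3, 2, 2, 2, 3, 2, 2, 2, 2, 4, 6, 6, 7, 7, 7, 7, 6, 7, 7, 7, 6, 5, 2, 2, 4, 5, 1, 1, 2, 2, 3, 2, 2, 1
[... 1819 characters left out ...]
 1, 1, 2, 2, 1, 2, 1, 1, 1, 2, 7, 17, 17, 17, 17, 17, 17, 17, 16, 16, 16, 16, 16, 16, 16, 16, 16, 16, 15, 15, 15, 16, 16, 16, 16, 16, 16, 16, 16, 16, 16, 16, 16, 16, 16, 8, 3, 2, 2, 2, 2, 2, 2, 1, 1, 2, 1, 0, 1, 1, 2, 0, 1, 1, 1, 1, 1]
362 [1, 1, 1, 1, 1, 1, 1, 1, 1, 1, 1, 2, 1, 1, 1, 13, 17, 17, 17, 17, 17, 17, 17, 17, 17, 17, 17, 17, 17, 17, 17, 17, 17, 16, 11, 14, 13, 3, 4, 7, 6, 6, 6, 7, 7, 7, 7, 7, 7, 7, 7, 7, 7, 6, 2, 2, 1, 1, 1, 1, 1, 1, 1, 0, 1, 1, 1, 1, 1, 1, 1]
368 [1, 1, 0, 1, 1, 1, 0, 1, 1, 1, 1, 1, 1, 1, 1, 6, 16, 3, 1, 1, 1, 1, 1, 1, 1, 2, 1, 1, 2, 3, 6, 10, 13, 14, 10, 14, 12, 3, 3, 4, 3, 1, 1, 1, 1, 1, 1, 2, 1, 1, 1, 1, 1, 0, 2, 1, 1, 0, 1, 1, 1, 0, 1, 1, 1, 1, 1, 1, 1, 0, 1]
```

```bash
python3 -m crank '0 0 0 0 0 40 255;0 0 0 0 0 80 255;0 0 0 0 0 105 255;0 0 0 0 0 113 255;0 0 0 0 0 113 255;0 0 0 0 0 113 255'
python3 - <<'E'
from h import *
goal(.52,-.031,.174,178.7)
goal(.612,-.033,.174,178.7)
np.set_printoptions(precision=1,suppress=True)
s=robot.read_state();cams.camera("scene")
print(spot("small_slot","scene",2),proj("scene",s["position"]+[0,0,.031]))
cams.camera("side");print(spot("small_slot","side",2),proj("side",s["position"]+[0,0,.031]))
E
```

```text
time_s: 23.8
position: [0.5218, -0.0314, 0.1765]
tool_rot: [0.011, 1.0, -0.001, -0.001]
force: [0.3, -0.6, 0.4]
gripper_width: 0.0512
row [-0.1 -0.1  0. ] [1.8 0.3 2.5] yawnow 178.7
row [-0.1 -0.1  0. ] [-90.2   0.4   2.3] yawnow 178.7
[(0.91, (244.224, 173.4912))] [[242.7 174.8]]
[(0.71, (277.504, 177.984))] [[259.5 179.2]]
```

```bash
python3 -m crank '0 0 0 0 0.5 0.5 255;0 0 0 -20 0.5 0.5 255;0 0 0 -40 0.5 0.5 255;0 0 0 -55 0.5 0.5 255;0 0 0 -65 0.5 0.5 255;0 0 0 -65 0.5 0.5 255'; python3 -c "
from h import *
goal(.612,-.033,.174,178.7)"
```

```text
time_s: 24.6
position: [0.587, -0.0329, 0.1743]
tool_rot: [0.012, 1.0, -0.001, -0.002]
force: [0.4, 0.5, -1.4]
gripper_width: 0.051
row [-0.1 -0.2 -0.1] [-25.    0.5   0.2] yawnow 178.6
```

```bash
python3 -m crank '0 0 0 -15 0 0 255;0 0 0 -25 0 0 255;0 0 0 -25 0 0 255;0 0 0 -25 0 3 255;0 0 0 -25 0 5 255;0 0 0 -25 0 5 255;0 0 0 -25 0 5 255'; python3 -c "
from h import *
goal(.612,-.033,.169,178.7)"
```

```text
time_s: 25.3
position: [0.6106, -0.0335, 0.1694]
tool_rot: [0.012, 1.0, -0.001, -0.002]
force: [-0.2, 0.2, -0.6]
gripper_width: 0.0508
row [-0.1 -0.3 -0.1] [-1.3  0.5  0.4] yawnow 178.6
```

```bash
python3 -m crank '0 0 0 0 0 1 255;0 0 0 0 0 2 255;0 0 0 0 0 2 255;0 0 0 0 0 2 255'
```

```text
time_s: 25.7
position: [0.6111, -0.0335, 0.1687]
tool_rot: [0.012, 1.0, -0.001, -0.001]
force: [-3.5, 0.4, 8.9]
gripper_width: 0.0509
```

```bash
python3 -m crank '0 0 0 0 0 -1 255;0 0 0 0 0 -1 200;0 0 0 0 0 -1 100;0 0 0 0 0 -1 0;0 0 0 0 0 -1 0;0 0 0 0 0 -1 0;0 0 0 0 0 -1 0' && python3 -m crank '0 0 0 0 0 -15 0;0 0 0 0 0 -40 0;0 0 0 0 0 -80 0;0 0 0 0 0 -120 0;0 0 0 0 0 -120 0;0 0 0 0 0 -120 0'
python3 - <<'E'
from h import *
goal(.405,.382,.2,157)
np.set_printoptions(precision=1,suppress=True)
for c in("scene","side"):
    im=cams.camera(c);cv2.imwrite(f"pics/{c}3.png",im)
    print(c,spot("small_slot",c),proj(c,(.611,-.0335,.2)),spot("large_slot",c),proj(c,(.6475,-.0342,.2)),spot("small_pack",c),proj(c,(.611,-.0335,.1286)))
E
```

```text
time_s: 26.4
position: [0.611, -0.0335, 0.1682]
tool_rot: [0.012, 1.0, -0.001, -0.002]
force: [-0.5, -0.6, 0.9]
gripper_width: 0.0853
time_s: 27.0
position: [0.612, -0.0333, 0.2891]
tool_rot: [0.012, 1.0, -0.001, -0.001]
force: [-0.3, -0.4, -1.0]
gripper_width: 0.0849
row [-0.1 -0.1 21.6] [216.5 410.5  88.8] yawnow 178.6
scene [(0.71, (252.9792, 197.99039999999997))] [[248.7 200.8]] [(0.76, (250.4192, 212.31359999999998))] [[251.5 211.2]] [(0.55, (251.904, 196.79999999999998))] [[248.7 222.4]]
side [(0.75, (288.512, 181.7088))] [[292.3 179.7]] [(0.93, (305.5104, 177.792))] [[305.6 179.1]] [(0.5, (289.8944, 195.9168))] [[291.5 197.4]]
```

```bash
python3 -m crank '0 0 21 22 43 0 0;0 0 21 44 86 0 0;0 0 21 66 129 0 0;0 0 21 88 172 0 0;0 0 21 110 215 0 0;0 0 21 132 258 0 0;0 0 21 154 301 10 0;0 0 21 176 344 30 0' && python3 -m crank '0 0 0 16 37 30 0;0 0 0 20 53 55 0;0 0 0 20 53 55 0;0 0 0 20 53 55 0;0 0 0 20 53 55 0'
python3 - <<'E'
from h import *
np.set_printoptions(precision=4,suppress=True)
goal(.405,.382,.2,157)
T=ext("wrist");np.save("T8.npy",T);im=cams.camera("wrist");cv2.imwrite("pics/w8.png",im)
for t,z in [("stop_cap",.003),("cap_bore",.021)]:
    for sc,uv in spot(t,"wrist",2): print(t,sc,np.round(uv,1),onz("wrist",uv,z,T))
r=spotter.cut_out("stop_cap","wrist")
for d in r[:1]:
    m=d["mask"].astype(np.uint8);print(d["score"],m.sum(),d["box"])
    q=cv2.boxPoints(cv2.minAreaRect(np.argwhere(m)[:,::-1].astype(np.float32)));W=np.array([onz("wrist",p,.035,T) for p in q]);print(q,W,W.mean(0))
    g=cv2.cvtColor(im,cv2.COLOR_BGR2GRAY);y,x=np.argwhere(m).mean(0).astype(int);print(g[y-50:y+50:4,x-40:x+40:3])
E
```

```text
time_s: 28.2
position: [0.4438, 0.315, 0.2601]
tool_rot: [0.194, 0.981, -0.0, -0.001]
force: [1.0, 0.5, 0.0]
gripper_width: 0.0854
time_s: 28.7
position: [0.4464, 0.3688, 0.2054]
tool_rot: [0.194, 0.981, -0.001, -0.001]
force: [0.6, -1.4, 0.8]
gripper_width: 0.0855
row [-0.1 -0.1  0.6] [43.3 -3.6  5.5] yawnow 157.6
stop_cap 0.73 [256.2 119.2] [0.4024 0.3869 0.003 ]
stop_cap 0.25 [256.  116.9] [0.4003 0.3876 0.003 ]
cap_bore 0.59 [255.2 115.6] [0.3972 0.388  0.021 ]
0.72 1063 [0.4662, 0.2773, 0.5186, 0.3716]
[[239. 106.]
 [267. 106.]
 [267. 142.]
 [239. 142.]] [[0.3827 0.3786 0.035 ]
 [0.3922 0.4014 0.035 ]
 [0.4219 0.3895 0.035 ]
 [0.4122 0.3659 0.035 ]] [0.4023 0.3838 0.035 ]
[[86 83 81 81 82 88 86 85 83 79 82 84 87 85 80 84 84 81 85 81 82 83 82 87
  88 89 95]
 [77 76 80 76 79 83 83 84 82 80 78 81 79 84 78 75 77 82 84 83 78 84 84 84
  87 86 85]
 [82 77 73 74 74 76 78 82 76 79 80 84 84 85 86 79 76 83 82 84 81 77 82 77
  82 80 85]
 [80 78 72 76 72 77 75 78 81 77 85 86 79 79 81 79 81 80 76 83 85 81 82 76
  81 91 83]
 [75 79 80 75 77 71 71 78 79 73 79 83 83 85 81 81 79 81 77 81 83 82 84
[... 1036 characters left out ...]
  81 79 78]
 [66 73 71 74 75 72 73 73 74 66 58 56 54 59 61 63 63 65 64 74 82 75 78 78
  76 81 87]
 [75 73 72 72 67 70 72 72 72 72 71 81 75 77 74 73 71 77 75 72 72 72 81 80
  73 79 81]
 [76 74 71 72 66 69 73 69 76 70 70 73 74 72 74 73 74 75 76 70 71 74 75 75
  68 72 75]
 [75 73 71 73 71 69 71 69 70 68 68 73 77 76 71 73 76 70 75 77 78 76 73 72
  73 74 76]
 [69 72 75 77 72 70 75 71 72 77 72 75 71 72 65 70 79 74 74 75 74 74 78 79
  77 75 77]
 [73 66 74 77 73 66 69 82 75 80 78 77 73 72 75 71 77 68 73 69 71 72 72 74
  75 76 77]
 [69 49 48 62 68 72 68 68 70 72 72 73 73 74 75 75 73 74 70 72 71 76 77 74
  69 75 74]
 [46 44 46 48 50 55 47 47 48 52 50 47 50 47 60 66 67 73 69 76 71 75 75 79
  84 81 77]]
```

Run:
```python
from h import *
a=cv2.imread("pics/scene3.png");b=cv2.imread("pics/side3.png")
p=proj("scene",(.403,.384,.018))[0];print(p)
x,y=int(p[0])-20,int(p[1])-20
c=cv2.resize(a[y:y+40,x:x+40],(300,300),interpolation=cv2.INTER_CUBIC);c=np.clip(c.astype(float)*2.5,0,255).astype(np.uint8)
f=lambda im,x,y:cv2.resize(im[y:y+75,x:x+60],(240,300),interpolation=cv2.INTER_CUBIC)
cv2.imwrite("pics/chk.png",np.hstack([c,f(a,220,170),f(b,270,150)]))
```

```text
[368.83065055 183.09357539]
```

View pics/chk.png

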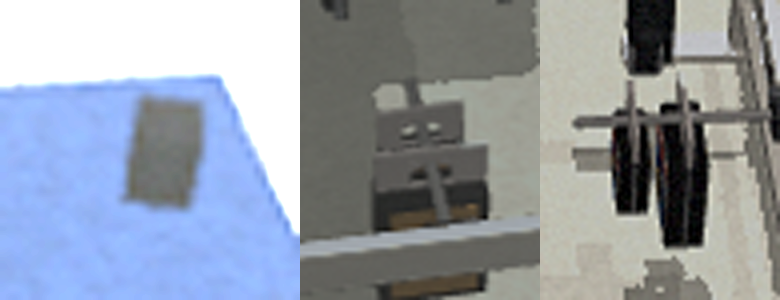

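Both packs hang upright on the rod, in order: small header at side pixel 293, large at 306, both on the predicted places with fronts to the tip. The cap's bore can't be made out at this scale, so I'll check it numerically.

Run:
```python
from h import *
g=cv2.cvtColor(cv2.imread("pics/scene3.png"),cv2.COLOR_BGR2GRAY)
print(g[174:193,364:378])
np.set_printoptions(precision=1,suppress=True)
c,s=np.cos(np.radians(-22.4)),np.sin(np.radians(-22.4))
def P(x,y,z):return (.404+c*x/1000-s*y/1000,.384+s*x/1000+c*y/1000,.003+z/1000)
for q in[(-15,-13,32),(-15,13,32),(15,-13,32),(15,13,32),(15,-13,0),(15,13,0),(15,0,18)]:print(q,proj("scene",P(*q))-[364,174])
goal(.4035,.384,.1,157.6)
```

```text
[[69 70 69 71 73 75 74 73 73 73 74 73 72 69]
 [74 74 70 64 68 71 71 70 74 74 76 73 73 69]
 [73 71 61 53 54 57 56 58 60 62 64 70 73 72]
 [73 69 58 47 49 50 50 50 50 49 54 69 75 74]
 [73 68 54 49 49 49 50 50 50 50 53 67 73 75]
 [75 65 50 49 49 49 50 51 50 50 51 66 74 75]
 [75 66 46 49 51 49 51 50 50 48 51 68 72 72]
 [72 59 43 47 48 47 50 49 49 49 51 67 75 73]
 [71 58 46 46 46 48 47 46 47 46 49 67 75 73]
 [68 53 44 45 46 45 46 47 45 44 49 68 74 72]
 [66 47 45 44 46 45 46 44 45 43 55 69 74 74]
 [68 46 43 44 46 47 46 47 44 43 61 74 74 73]
 [66 45 45 46 44 45 46 44 46 46 64 73 73 71]
 [63 43 44 44 46 46 46 44 45 47 63 73 73 72]
 [65 43 44 44 45 44 45 44 42 55 69 73 73 72]
 [57 49 49 45 45 44 42 44 42 56 70 72 73 72]
 [70 71 68 61 54 54 56 52 49 62 74 74 74 75]
 [73 74 74 72 69 71 69 70 69 71 75 75 75 76]
 [71 72 72 73 74 74 74 73 75 75 72 72 73 74]]
(-15, -13, 32) [[1.7 1.5]]
(-15, 13, 32) [[10.1  2.5]]
(15, -13, 32) [[1.5 7.5]]
(15, 13, 32) [[10.1  8.6]]
(15, -13, 0) [[-0.1 15.6]]
(15, 13, 0) [[ 8.3 16.7]]
(15, 0, 18) [[ 5.1 11.6]]
row [-0.1 -0.1 -0. ] [ 45.3  -2.2 105.5] yawnow 157.6
```

```bash
python3 -m crank '0 0 0 45 -2 20 0;0 0 0 90 -2 40 0;0 0 0 125 -2 75 0;0 0 0 125 -2 75 0;0 0 0 125 -2 75 0'
python3 - <<'E'
from h import *
np.set_printoptions(precision=4,suppress=True,linewidth=200)
T=ext("wrist");im=cams.camera("wrist");cv2.imwrite("pics/w9.png",im)
for t,z in [("stop_cap",.003),("cap_bore",.021)]:
    for sc,uv in spot(t,"wrist",2): print(t,sc,np.round(uv,1),onz("wrist",uv,z,T))
r=spotter.cut_out("stop_cap","wrist");d=r[0];m=d["mask"]
y,x=np.argwhere(m).min(0);y2,x2=np.argwhere(m).max(0);print(d["score"],y,y2,x,x2)
g=cv2.cvtColor(im,cv2.COLOR_BGR2GRAY);print(g[y-2:y2+3:2,x-3:x2+4:2])
goal(.4035,.384,.1,157.6)
E
```

```text
time_s: 29.4
position: [0.3289, 0.4149, 0.1299]
tool_rot: [0.193, 0.981, -0.001, -0.002]
force: [0.9, 0.1, 0.3]
gripper_width: 0.0856
stop_cap 0.62 [255.7 275.5] [0.4046 0.3833 0.003 ]
cap_bore 0.82 [257.2 281.1] [0.3995 0.3868 0.021 ]
0.82 260 310 239 271
[[40 45 44 46 43 47 44 43 48 44 42 43 42 41 40 41 49 48 49 48]
 [45 45 41 32 29 33 30 32 32 27 32 33 34 33 31 34 39 46 51 51]
 [47 46 35 21 15 13 18 17 19 21 19 20 20 15 13 15 24 39 48 50]
 [46 46 33 16 10 18 19 31 34 38 40 35 33 23 11  9 18 30 46 52]
 [42 46 30 15 14 26 42 41 42 42 44 41 44 37 26 14  6 32 47 44]
 [46 45 27 14 14 36 41 40 40 43 43 41 41 43 36 20 15 30 49 48]
 [50 49 28 12 18 34 44 44 37 42 43 43 46 45 37 15 15 25 49 45]
 [44 45 26 15  9 21 41 52 52 49 49 52 49 40 23  6 16 27 43 48]
 [50 40 20  7 12  9 20 26 42 44 45 44 29 19 18 18 14 19 47 47]
 [45 45 19 10 18 13 13 12  9 16 19 15 16  8 19 10 17 23 38 48]
 [43 34 17 13  6 15  3  6 15 13 11 10  8  6 14 17 12 24 42 46]
 [45 38 19 20 19 18 15 19 24 16 20 19 16 17 20 18 25 22 44 44]
 [45 36 18 23 18 20 20 22 18 24 22 18 22 19 27 24 24 22 40 45]
 [45 42 22 15 19  9  9 1
[... 275 characters left out ...]
23 19 25 51 71]
 [49 39 20 19 16 20 23 17 14 16 18 20 25 16 24 19 18 24 62 72]
 [45 41 17 19 17 18 20 18 18 19 18 19 20 12 18 19 21 27 62 68]
 [47 45 19 25 16 23 16 15 23 16 18 19 16 15 19 20 23 26 62 72]
 [47 43 28 23 13 16 16 17 21 22 18 23 19 22 17 21 22 23 58 68]
 [42 43 23 20 13 22 18 16 24 15 22 12 19 20 17 20 20 31 56 66]
 [44 42 26 22 19 17 12 22 17 16 17 14 20 21 19 23 18 32 69 70]
 [44 44 22 20 19 18 14 18 21 18 14 18 15 23 22 21 24 32 69 74]
 [47 45 29 19 16 19 12 18 20 22 17 21 17 19 18 23 20 30 67 71]
 [47 48 34 33 29 30 29 30 33 32 32 27 33 30 28 27 35 44 61 70]
 [47 47 46 46 44 46 44 41 45 46 45 47 42 46 44 45 54 64 65 64]]
row [-0.1 -0.1 -0. ] [-79.2  -1.1  30.6] yawnow 157.6
```

The robot-side face shows a round light disc (a label, not the 12 mm square bore). The network's bore point also lies behind the cap's centre, so the bore opens to +x. I'll grip the cap.

```bash
python3 -m crank '0 0 0 -40 -1 -10 0;0 0 0 -79 -1 20 0;0 0 0 -80 -1 60 0;0 0 0 -80 -1 95 0;0 0 0 -80 -1 111 0;0 0 0 -80 -1 111 0;0 0 0 -80 -1 111 150;0 0 0 -80 -1 111 255' && python3 -m crank '0 0 0 0 0 0 255;0 0 0 0 0 0 255;0 0 0 0 0 0 255;0 0 0 0 0 0 255;0 0 0 0 0 0 255'; python3 -c "
from h import *
goal(.404,.3838,.019,157.6)"
```

```text
time_s: 30.4
position: [0.4036, 0.3841, 0.0199]
tool_rot: [0.194, 0.981, -0.0, -0.001]
force: [0.6, 0.4, 0.6]
gripper_width: 0.059
time_s: 30.9
position: [0.4029, 0.3839, 0.0195]
tool_rot: [0.194, 0.981, -0.0, -0.001]
force: [0.1, -0.9, 7.6]
gripper_width: 0.0251
row [-0.1 -0.1  0.1] [-1.1  0.3  0.5] yawnow 157.7
```

```bash
python3 -m crank '0 0 0 0 0 -50 255;0 0 0 0 0 -100 255;0 0 0 0 0 -150 255;0 0 0 0 0 -200 255;0 0 0 0 0 -250 255;0 0 0 0 0 -270 255;0 0 0 0 0 -270 255'; python3 -c "
from h import *
goal(.50,-.0312,.29,178.7)"
```

```text
time_s: 31.6
position: [0.4044, 0.3848, 0.2923]
tool_rot: [0.194, 0.981, 0.001, 0.0]
force: [0.2, -0.3, -0.9]
gripper_width: 0.025
row [  0.2   0.  -21. ] [-246.6 -348.4    1.2] yawnow 157.7
```

```bash
python3 -m crank '0 0 -21 -28 -40 1 255;0 0 -21 -56 -80 1 255;0 0 -21 -85 -120 1 255;0 0 -21 -113 -160 1 255;0 0 -21 -141 -200 1 255;0 0 -21 -170 -240 1 255;0 0 -21 -198 -280 1 255;0 0 -21 -226 -320 1 255' && python3 -m crank '0 0 0 5 -29 0 255;0 0 0 5 -29 40 255;0 0 0 5 -29 75 255;0 0 0 5 -29 75 255;0 0 0 5 -29 75 255'
python3 - <<'E'
from h import *
np.set_printoptions(precision=1,suppress=True)
goal(.52,-.0314,.1985,178.7)
s=robot.read_state();T=ext("wrist");im=cams.camera("wrist");cv2.imwrite("pics/w10.png",im)
print(spot("stop_cap","wrist",2),spot("hook_tip","wrist",2),proj("wrist",s["position"],T))
r=spotter.cut_out("stop_cap","wrist")
if r:
    m=r[0]["mask"];print(np.argwhere(m).min(0),np.argwhere(m).max(0))
E
```

```text
time_s: 32.4
position: [0.4904, -0.0, 0.2868]
tool_rot: [0.012, 1.0, -0.001, -0.003]
force: [0.2, 0.7, -1.0]
gripper_width: 0.0249
time_s: 32.9
position: [0.4842, -0.0269, 0.2127]
tool_rot: [0.012, 1.0, -0.001, -0.003]
force: [-0.2, 0.3, 0.8]
gripper_width: 0.025
row [-0.1 -0.3 -0. ] [-35.9  -3.6  14. ] yawnow 178.7
[(0.82, (258.7136, 257.08799999999997))] [] [[256.3 274.7]]
[231 224] [323 288]
```

```bash
python3 -m crank '0 0 0 -10 -3.6 14 255;0 0 0 -30 -3.6 14 255;0 0 0 -45 -3.6 14 255;0 0 0 -45 -3.6 14 255;0 0 0 -45 -3.6 14 255;0 0 0 -45 -3.6 14 255'
python3 - <<'E'
from h import *
np.set_printoptions(precision=1,suppress=True)
goal(.545,-.0319,.1985,178.7)
s=robot.read_state()
for c in ("scene","side"):
    cams.camera(c);p=s["position"]
    print(c,spot("stop_cap",c,2),proj(c,p+[0.001,0,-.0165]),spot("cap_bore",c,2),proj(c,p+[-.008,0,.0015]),spot("hook_tip",c,1))
T=ext("wrist");im=cams.camera("wrist");cv2.imwrite("pics/w11.png",im)
print(proj("wrist",(.5705,-.0325,.2),T),spot("hook_tip","wrist"))
g=cv2.cvtColor(im,cv2.COLOR_BGR2GRAY);q=proj("wrist",(.60,-.0332,.2),T)[0].astype(int);print(q);
E
```

```text
time_s: 33.7
position: [0.5291, -0.0318, 0.1983]
tool_rot: [0.012, 1.0, -0.001, -0.002]
force: [0.1, 0.2, -0.5]
gripper_width: 0.025
row [-0.1 -0.3 -0. ] [-15.9   0.2  -0.3] yawnow 178.7
scene [(0.49, (243.4048, 185.70239999999998))] [[243.2 184.9]] [(0.51, (241.3056, 177.4848))] [[242.5 177.1]] [(0.7, (250.88, 193.4976))]
side [(0.6, (261.4784, 186.816))] [[262.7 185.7]] [(0.38, (261.2224, 180.7104))] [[259.3 181.3]] [(0.84, (274.2784, 179.4816))]
[[256.6 346. ]] [(0.68, (251.392, 341.6832))]
[256 388]
```

```bash
python3 -m crank '0 0 0 -15 0 0 255;0 0 0 -22 0 0 255;0 0 0 -26 0 0 255;0 0 0 -30 0 0 255;0 0 0 -34 0 0 255;0 0 0 -38 0 0 255;0 0 0 -38 0 0 255'; python3 -c "
from h import *
goal(.579,-.0325,.1985,178.7)"
```

```text
time_s: 34.9
position: [0.568, -0.0326, 0.1983]
tool_rot: [0.012, 1.0, -0.001, -0.002]
force: [-0.1, -1.3, -0.3]
gripper_width: 0.0254
row [-0.1 -0.2 -0.1] [-11.    0.4  -0.2] yawnow 178.6
```

Slid on without touching. I'll push home slowly.

```bash
python3 -m crank '0 0 0 -5 0 0 255;0 0 0 -8 0 0 255;0 0 0 -10 0 0 255;0 0 0 -10 0 0 255' && python3 -m crank '0 0 0 -1.5 0 0 255;0 0 0 -1.5 0 0 255;0 0 0 -3 0 0 255;0 0 0 -3 0 0 255;0 0 0 -3 0 0 255'
```

```text
time_s: 35.3
position: [0.5779, -0.0329, 0.1983]
tool_rot: [0.012, 1.0, -0.001, -0.002]
force: [0.4, 0.8, -0.9]
gripper_width: 0.0253
time_s: 35.8
position: [0.5796, -0.0329, 0.1981]
tool_rot: [0.012, 1.0, -0.001, -0.003]
force: [-5.0, -0.2, 1.6]
gripper_width: 0.0249
```

```bash
python3 -m crank '0 0 0 1 0 1 255;0 0 0 1 0 1.7 255;0 0 0 1 0 1.7 255;0 0 0 1 0 1.7 150;0 0 0 1 0 1.7 0;0 0 0 1 0 1.7 0;0 0 0 1 0 1.7 0;0 0 0 1 0 1.7 0' && python3 -m crank '0 0 0 0 0 -15 0;0 0 0 0 0 -40 0;0 0 0 20 0 -80 0;0 0 0 60 0 -110 0;0 0 0 100 0 -110 0;0 0 0 100 0 -110 0;0 0 0 100 0 -110 0'
python3 - <<'E'
from h import *
np.set_printoptions(precision=1,suppress=True)
for c in ("scene","side"):
    im=cams.camera(c);cv2.imwrite(f"pics/{c}4.png",im)
    for t,p in dict(stop_cap=(.5795,-.0327,.180),cap_bore=(.570,-.0325,.198),small_slot=(.611,-.0335,.2),large_slot=(.6475,-.0342,.2)).items(): print(c,t,spot(t,c,1),proj(c,p)[0])
b0=cv2.imread("pics/side3.png");b1=cv2.imread("pics/side4.png")
g=lambda im,r:cv2.cvtColor(im,cv2.COLOR_BGR2GRAY)[r,268:332:2]
for r in(176,180,184,188,194):print(r,g(b0,r),g(b1,r))
cap=cv2.cvtColor(b1,cv2.COLOR_BGR2GRAY)[165:200,262:300]<45
print(cap.astype(int)[::2])
E
```

```text
time_s: 36.6
position: [0.5798, -0.0329, 0.1967]
tool_rot: [0.012, 1.0, -0.001, -0.002]
force: [0.4, 0.1, -0.1]
gripper_width: 0.0848
time_s: 37.3
position: [0.4799, -0.0304, 0.3078]
tool_rot: [0.012, 1.0, -0.001, -0.001]
force: [1.1, 0.6, -0.1]
gripper_width: 0.0856
scene stop_cap [(0.59, (252.3136, 212.5824))] [246.5 198.3]
scene cap_bore [(0.43, (245.6064, 190.6944))] [245.9 190.2]
scene small_slot [(0.52, (250.4192, 199.18080000000003))] [248.7 200.8]
scene large_slot [(0.71, (247.808, 192.0))] [251.5 211.2]
side stop_cap [(0.72, (280.7808, 187.69920000000002))] [280.6 185.3]
side cap_bore [(0.71, (277.8112, 180.0192))] [277.2 180.9]
side small_slot [(0.7, (290.7136, 177.9072))] [292.3 179.7]
side large_slot [(0.59, (306.9952, 179.2896))] [305.6 179.1]
176 [188 191 190 188 190 190 193 188 190 192 192 188  78 188 195 195  35   3
  30 137   6 201 177 173 184 190 173 107  70 152  12  55] [187 187 186 188   0  16  26  11  30  28 196 183 122 178 186 192  37   8
  30 202   4 195 176 169 185 185 166 106  70 150  23  76]
180 [189 188 189 189 187 114  94  93  88  87 100  93  85 108  84  8
[... 1755 characters left out ...]
 1 1 1 1 1 1 1 1 1 1 1 0 0 1 1 1 0 0 0 1 1 0
  0 0]
 [0 0 0 0 0 0 0 0 0 0 0 0 0 0 0 1 1 1 1 1 1 1 1 1 1 1 0 1 1 1 0 0 0 1 1 0
  0 0]
 [0 0 0 0 0 0 0 0 0 0 0 0 0 0 0 1 1 1 1 1 1 1 1 1 1 1 1 0 1 1 1 0 0 1 1 0
  0 0]
 [0 0 0 0 0 0 0 0 0 0 0 0 0 0 0 0 0 0 0 0 0 0 0 0 0 0 1 0 1 1 1 0 0 1 1 0
  0 1]
 [0 0 0 0 0 0 0 0 0 0 0 0 0 0 0 0 0 0 0 0 0 0 0 0 0 0 0 0 1 1 1 1 1 1 1 1
  0 1]
 [0 0 0 0 0 0 0 0 0 0 0 0 0 0 0 0 0 0 0 0 0 0 0 0 0 0 1 1 1 1 1 1 1 1 1 0
  0 1]
 [0 0 0 0 0 0 0 0 0 0 0 0 0 0 0 0 0 0 0 0 0 0 0 0 0 0 0 1 1 1 1 0 1 1 1 0
  0 1]
 [0 0 0 0 0 0 0 0 0 0 0 0 0 0 0 0 0 0 0 0 0 0 0 0 0 0 0 1 1 1 1 0 1 1 1 0
  0 1]
 [0 0 0 0 0 0 0 0 0 0 0 0 0 0 0 0 0 0 0 0 0 0 0 0 0 0 0 1 1 1 1 0 1 1 1 0
  0 0]]
```

```bash
python3 -m crank '0 0 0 0 0 0 0;0 0 0 0 0 0 0;0 0 0 0 0 0 0;0 0 0 0 0 0 0'
python3 - <<'E'
from h import *
im=cams.camera("side");b=cv2.imread("pics/side4.png")
print("max change at hook",cv2.absdiff(cv2.GaussianBlur(im,(5,5),0),cv2.GaussianBlur(b,(5,5),0))[165:235,268:335].max())
print(robot.read_state()["force"]);print(robot.hand_in())
E
```

```text
time_s: 38.2
position: [0.4801, -0.0304, 0.3071]
tool_rot: [0.012, 1.0, -0.001, -0.002]
force: [0.1, -0.4, -0.9]
gripper_width: 0.0853
max change at hook 7
[0.27994616 0.08518178 0.84335125]
the job is handed in; nothing more can be done
None
```

The hook is restocked and the job is handed in, at about 38 s of the 72 s. No verdict was reported.

**What I did:**
- Lifted the large pack out through the carton's cut-outs, stood it on the counter, took it again by its side edges and hung it at the back, about 77 mm behind the tip.
- Took the small pack by its side edges and hung it in front, about 41 mm behind the tip, with both printed fronts towards the tip.
- Slid the cap onto the rod until it met the tip at 5 N, 1–2 mm from the predicted place. I then let go and drew the gripper clear.

**Last checks:**
- In the side camera both slots and the cap's bore were within about 3 px (7 mm) of where they should be, mostly within 2 px.
- The cap's dark outline (columns 276–287) fits a cap that is fully home.
- Two side pictures about half a second apart showed no motion at the hook, and the wrist force was about zero.

**Disagreements and gaps:**
- The networks first put the hook tip 11 mm off sideways. I used the rod's edges in the wrist camera, which both other cameras confirmed.
- In the last scene picture the networks gave wrong places for the cap and the large slot. I put this down to mix-ups, because the side camera and the pixel values did not agree with them.
- I never saw the cap's bore directly. I inferred its direction from the label on the opposite face, and the cap going on confirmed it.
- I did not separately re-measure the pack on the next hook, the tin or the display box. No contact force appeared near them.

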